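# Set up the panel-drying stand with snap-in pegs

## Task

Set up the drying stand: lever its hinged cover up with the palette knife, its blade tip under the cover in the pry notch at the front, and swing the cover well open, past upright. Lay the knife flat on the bench clear of the stand and the rack, and fit every peg from the grey rack into a socket of its own: press its red spring button flush and slide it in with the button towards the front, until it is fully home and the button has popped out through the window. Leave the other things lying around undisturbed.

Things in the scene. Friction and masses are not known exactly. Their poses are not given: they have to be found in the camera images.
- stand: Fixed base of a panel-drying stand: light wooden box 84 (x) x 240 (y) x 58 (z) mm, aluminium front plate 4 mm thick on its -x side; origin at the centre of its underside on the bench. Under the cover are four upright square sockets, 20.5 mm wide, in a row along its y, near the front; each has an oblong window (13.5 wide x 20 high mm) through the front plate
- cover (a joint): Angle of the flat wooden cover on the stand (82 x 240 x 6 mm, front edge flush with the stand's front): 0 shut, opens upward and back to 2.0 rad (stop). Hinged at the stand's rear top edge, along the stand's y. Stiff hinge: it stays where it is left; the front edge takes about 1.5 N to lift
- cover_edge (a point): Middle of the underside of the cover's front edge, moves with the cover; 83 mm from the hinge line
- cover_hinge (a point): Middle of the cover's hinge line, 58 mm above the bench
- notch (a point): Middle of the opening of the pry notch, in the stand's front face right under the cover: 52 mm wide, 14 mm high (44 to 58 mm above the bench; this point at 51), 24 mm deep along the stand's +x; its roof is the cover
- knife: Loose stiff palette knife, the pry blade, lying flat: dark wooden handle 80 x 16 x 16 mm and a flat steel blade with round end, 18 wide x 3 mm thick, at mid-height of the handle (6.5 to 9.5 mm above the underside). Length along its own x, z up; origin on the underside of the handle, 10 mm behind the front end of the handle; blade tip at x = +86 mm, handle end at -70 mm
- rack: Fixed grey storage rack 44 x 210 x 22 mm; origin at the centre of its underside. The pegs stand upright in its square wells, 51.7 mm apart along its y, feet 4 mm above the bench, buttons towards the rack's -x
- ink: Bystander: white ink bottle with black cap, 49 mm wide, 87 mm tall, origin at its underside
- eraser: Bystander: white eraser packet 22 x 75 x 12 mm
- block: Bystander: dark sanding block 37 x 63 x 26 mm
- socket1 (a point): Centre of the floor of socket 1, where the origin of a peg lies when it is fully home; 4 mm above the bench, 54 mm below the mouth; socket 1 is the one farthest to the stand's +y, 4 the farthest to its -y. The middle of its window is 36 mm above this point
- socket2 (a point): Centre of the floor of socket 2, where the origin of a peg lies when it is fully home; 4 mm above the bench, 54 mm below the mouth; socket 1 is the one farthest to the stand's +y, 4 the farthest to its -y. The middle of its window is 36 mm above this point
- socket3 (a point): Centre of the floor of socket 3, where the origin of a peg lies when it is fully home; 4 mm above the bench, 54 mm below the mouth; socket 1 is the one farthest to the stand's +y, 4 the farthest to its -y. The middle of its window is 36 mm above this point
- socket4 (a point): Centre of the floor of socket 4, where the origin of a peg lies when it is fully home; 4 mm above the bench, 54 mm below the mouth; socket 1 is the one farthest to the stand's +y, 4 the farthest to its -y. The middle of its window is 36 mm above this point
- peg1: Loose square aluminium peg 1, 18 x 18 x 80 mm, with a 5 mm tapered foot and black cap; origin at the centre of its underside, z up along it (may be absent). A red spring button sits on its own -x face, centred 36 mm above the foot, 10 wide x 16 high mm, standing 8 mm proud
- peg1_button (a joint): Button of peg 1: 0 out, 0.008 m pressed flush; spring force 1.8 N out, 5.4 N flush. The square rim of a socket cannot push it in: it must be held flush (by a finger pad on its upper half, say) until its lower part is inside the mouth; from there the socket wall keeps it in, and some 5 to 10 N on the peg's top slides it on down until it pops out at the window
- peg2: Loose square aluminium peg 2, 18 x 18 x 80 mm, with a 5 mm tapered foot and black cap; origin at the centre of its underside, z up along it (may be absent). A red spring button sits on its own -x face, centred 36 mm above the foot, 10 wide x 16 high mm, standing 8 mm proud
- peg2_button (a joint): Button of peg 2: 0 out, 0.008 m pressed flush; spring force 1.8 N out, 5.4 N flush. The square rim of a socket cannot push it in: it must be held flush (by a finger pad on its upper half, say) until its lower part is inside the mouth; from there the socket wall keeps it in, and some 5 to 10 N on the peg's top slides it on down until it pops out at the window
- peg3: Loose square aluminium peg 3, 18 x 18 x 80 mm, with a 5 mm tapered foot and black cap; origin at the centre of its underside, z up along it (may be absent). A red spring button sits on its own -x face, centred 36 mm above the foot, 10 wide x 16 high mm, standing 8 mm proud
- peg3_button (a joint): Button of peg 3: 0 out, 0.008 m pressed flush; spring force 1.8 N out, 5.4 N flush. The square rim of a socket cannot push it in: it must be held flush (by a finger pad on its upper half, say) until its lower part is inside the mouth; from there the socket wall keeps it in, and some 5 to 10 N on the peg's top slides it on down until it pops out at the window
- peg4: Loose square aluminium peg 4, 18 x 18 x 80 mm, with a 5 mm tapered foot and black cap; origin at the centre of its underside, z up along it (may be absent). A red spring button sits on its own -x face, centred 36 mm above the foot, 10 wide x 16 high mm, standing 8 mm proud
- peg4_button (a joint): Button of peg 4: 0 out, 0.008 m pressed flush; spring force 1.8 N out, 5.4 N flush. The square rim of a socket cannot push it in: it must be held flush (by a finger pad on its upper half, say) until its lower part is inside the mouth; from there the socket wall keeps it in, and some 5 to 10 N on the peg's top slides it on down until it pops out at the window
Things that resemble listed ones, but are neither listed nor needed, are in the scene too. Leave any yellow look-alike of the knife alone.

How it is judged:
On the way, in this order (a step that is already met when the one before it is completed fails the run):
1. the knife levers the cover up off the stand (cover between 0.12 and 0.9 rad, resting on the knife) (value of joint cover between 0.12 and 0.9 rad and contact force between knife and cover above 0.3 N and contact force between the fingers and cover below 0.3 N), for 0.1 s.
2. the cover is swung well open, past upright (more than 1.57 rad) (value of joint cover above 1.57 rad), for 0.2 s.
At the end, for the whole second after the job is handed in: Cover open more than 1.5 rad; the knife lying flat on the bench at rest (origin below 12 mm, tilt under 0.3 rad), touching neither stand nor rack; every peg that is present upright (within 0.08 rad), its origin within 5 mm of the floor centre of a socket, at rest, its button out (joint below 2 mm) (value of joint cover above 1.5 rad and height (world z) of knife below 0.012 m and angle between knife's own z axis and vertical below 0.3 rad and linear speed of each of knife, peg1, peg2, peg3, peg4 below 0.02 m/s and contact force between knife and stand below 0.05 N and contact force between knife and rack below 0.05 N and (distance between peg1 and socket1 below 0.005 m or distance between peg1 and socket2 below 0.005 m or distance between peg1 and socket3 below 0.005 m or distance between peg1 and socket4 below 0.005 m) and value of joint each of peg1_button, peg2_button, peg3_button, peg4_button below 0.002 m and angle between each of peg1, peg2, peg3, peg4's own z axis and vertical below 0.08 rad and (distance between peg2 and socket1 below 0.005 m or distance between peg2 and socket2 below 0.005 m or distance between peg2 and socket3 below 0.005 m or distance between peg2 and socket4 below 0.005 m) and (distance between peg3 and socket1 below 0.005 m or distance between peg3 and socket2 below 0.005 m or distance between peg3 and socket3 below 0.005 m or distance between peg3 and socket4 below 0.005 m) and (distance between peg4 and socket1 below 0.005 m or distance between peg4 and socket2 below 0.005 m or distance between peg4 and socket3 below 0.005 m or distance between peg4 and socket4 below 0.005 m)).
It fails at once if the ink bottle is disturbed (moved more than 25 mm) (distance of ink from where it was at the start of the episode above 0.025 m).
It fails at once if the eraser packet is disturbed (moved more than 25 mm) (distance of eraser from where it was at the start of the episode above 0.025 m).
It fails at once if the sanding block is disturbed (moved more than 25 mm) (distance of block from where it was at the start of the episode above 0.025 m).
Of peg1, peg2, peg3, peg4 only 2 to 4 are there at a start; the rules pass over those that are not, and their reading is None.
At some moment in a run one of knife may be knocked a few centimetres aside while the robot is not near it.
It also fails if it takes over 210 s, if anything falls off the work surface, if the arm or the gripper's body presses on something with over 40 N, if the wrist force passes 120 N, or if a joint passes its speed limit or range.

## Robot

A 6-joint arm with a two-finger parallel gripper is mounted at the origin on a cart in front of the work surface, level with it; the furniture and walls round the work are solid. World frame = base frame: x ahead of the robot, y to its left, z up, the work surface at z = 0. Lengths are in m, angles in rad, forces in N, time in s.
With the tool pointing down it reaches from about 0.35 to 0.725 m from the base axis. Payload 4.3 kg.
Tool frame: the origin (TCP) lies midway between the tips of the shut fingers; the grasp point (between the pads) lies 19 mm behind it; z points along the fingers, y is the line along which they close (so a half turn about z gives the same grasp; the last joint's range is limited). The gripper opens to 85 mm and grips with 20 to 120 N. Pads are 22 mm wide; open, the fingers measure 114 mm over their backs; the gripper's body (76 mm by 85 mm) begins 54 mm behind the grasp point. The pads swing forward as they close: fully open they stand 13 mm farther back than shut.
Start: joints at [-1.313, 0.377, 0.081, 1.274, 0, 1.46], TCP at [0.207, -0.537, 0.231] pointing down, gripper open.
Joint ranges: [-2.72, 2.72], [-0.84, 1.66], [-1.02, 1.22], [-1.77, 2.12], [-1.37, 1.28], [-3.14, 3.14]. Speed limits (rad/s): [2.57, 2.57, 3.14, 3.14, 3.14, 3.14].

## Interface

Orientations are given as a 3x3 rotation matrix whose columns are the frame's x, y, z axes.
In Python, from workcell import manip, imaging gives the robot as it stands.
- The arm moves only by the tool step_arm, never from a script. Its argument "targets" is a list of rows, each a list of 7 numbers: the shift along the tool's x, y, z in m, then the turn, a rotation vector about the tool's x, y, z in rad, then the finger opening in m, from 0 to 0.0854. In form: [[x, y, z, rx, ry, rz, grip], ...]. A call has 1 to 8 rows; each row shifts and turns the commanded pose from where the row before left it, along the tool's axes as they then stand; what a row does not reach is not made up. A row lasts 1/8 s, in which the tool goes at most 62.5 mm and 10.7 degrees, less where a joint would pass 70% of its speed; a pose out of reach is approached as far as the arm can. A call with a gripper value outside its range is refused whole. The fingers move at their own pace and stop on an object; "newtons" is the grip in N (left out, the last holds). Time passes only in rows, so rows that do not move let the fingers close. It gives the time, the measured TCP pose, the force, the opening and the grip force at its end, in the units of the state.
- manip.get_obs(): the state, without advancing time (a new reading comes with each control period).
- imaging.snapshot(name): name is "scene" or "top"; returns the picture (384x512x3 uint8, red, green, blue); there is no depth.
- imaging.get_calibration(name): a dict with "fx", "fy", "cx", "cy" (pixels), "rvec" (rotation vector, rad) and "tvec" (3), from world to camera coordinates, as OpenCV has them. Camera axes: x right, y down, z forward; pixel columns grow to the right and rows downward; lengths in m; the calibration is good to about 2 mm. A picture is of the moment at which its call begins. get_calibration takes no time and is no camera call.
- manip.hand_in(): hands the job in; it is judged then, once.
The state is a dict: "time": time; "q": joint angles; "joint_velocities": joint speeds; "tau": joint torques, N m; "position": TCP position; "tcp_rot": TCP orientation; "ft_force": force on the tool from outside, world axes, zero at the start; "moment": the same for the moment, N m; "grip_width": opening from 0.0 (shut) to 1.0 (fully open); "grasp_force": force on a finger pad.
Only numpy, scipy, OpenCV 4.12 (cv2) and the standard library are available. Lean on these libraries where they do the work, as an engineer would, in place of code of your own. Each camera call takes 0.05 s, during which the arm holds its last target. There are 200 camera calls.

## Working session

There is one attempt and no reset: what is moved stays moved. The work goes in short steps, Python scripts to look and compute and a tool call to move; the robot and the scene stay as the last step left them, time stands still between calls to the robot, and variables do not carry over. Pictures are saved under pics/ and viewed, at most 14 in all, crops included, and the job is handed in when it is done.

Besides the shell and the picture viewer there is one more tool, called after ">>>" as name(argument=value, ...), one argument or row to a line, values as JSON. step_arm: Moves the arm, as the interface text tells. Its arguments: {"type":"object","properties":{"targets":{"type":"array"},"newtons":{"type":"number"}},"required":["targets"]}

```bash
ls; mkdir -p pics; python3 - <<'E'
from workcell import manip, imaging
import cv2
for n in ("scene","top"):
    im=imaging.snapshot(n); cv2.imwrite(f"pics/{n}0.png",cv2.resize(im[:,:,::-1],(800,600),interpolation=cv2.INTER_CUBIC)); cv2.imwrite(f"{n}0raw.png",im[:,:,::-1])
    print(n,imaging.get_calibration(n))
print(manip.get_obs())
E
```

```text
pics
scene {'fx': 493.40676608295394, 'fy': 493.40676608295394, 'cx': 263.40928093114525, 'cy': 185.20315936280392, 'rvec': array([ 0.96611306, -2.18663802,  1.34705589]), 'tvec': array([0.44994454, 0.24768895, 0.8512416 ])}
top {'fx': 496.61713604614175, 'fy': 496.61713604614175, 'cx': 251.1264769473702, 'cy': 196.0502968693247, 'rvec': array([ 2.14512082, -2.07801278,  0.22134554]), 'tvec': array([0.04430652, 0.62685773, 1.23025862])}
{'time': 0.1, 'q': array([-1.31330835e+00,  3.78005937e-01,  7.97540190e-02,  1.27441002e+00,
       -1.66095282e-06,  1.46053261e+00]), 'joint_velocities': array([-3.26500646e-05, -9.80931707e-04,  1.42327726e-03,  1.38150008e-03,
       -5.57828936e-04,  1.24497205e-03]), 'tau': array([ 1.63817454e-03, -4.64694715e+01,  2.70581710e+01,  1.18224719e-02,
       -8.12003964e-05,  5.27477198e-06]), 'position': array([ 0.20659477, -0.53596414,  0.2304431 ]), 'tcp_rot': array([[ 9.33138059e-01,  3.59517921e-01, -4.76688204e-04],
       [ 3.59518180e-01, -9.33136338e-01,  1.80368449e-03],
       [ 2.03641811e-04, -1.85446472e-03, -9.99998260e-01]]), 'ft_force': array([0.8794139 , 0.1240693 , 0.69760571]), 'moment': array([-0.01824893, -0.01954322,  0.0429462 ]), 'grasp_force': 0.0, 'grip_width': 1.0005481199882924}
```

View pics/top0.png

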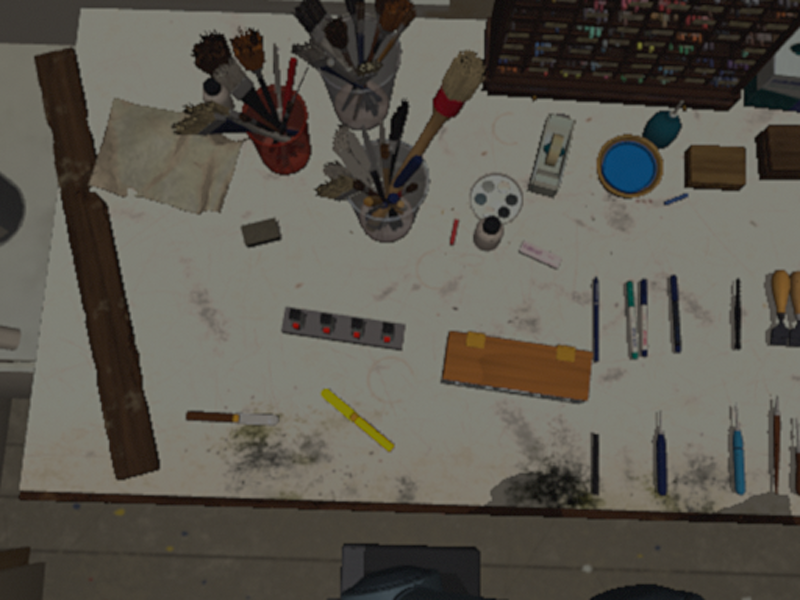

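View pics/scene0.png

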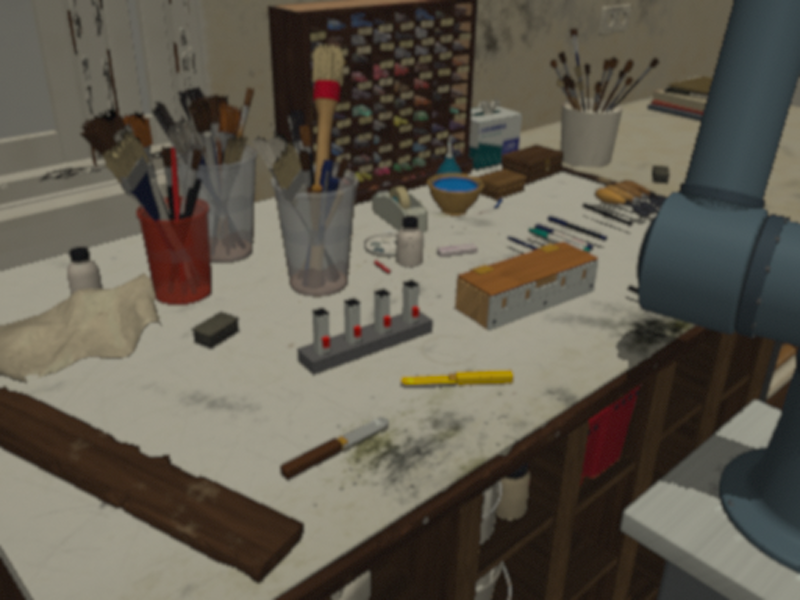

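Top view shows the knife (handle 210,416 / tip 278,419), yellow decoy beside it, the rack with 4 pegs (buttons toward the robot), and the stand at (517,367) with its front facing the robot.

```bash
cat > h.py <<'E'
import numpy as np, cv2
from workcell import manip, imaging
C={n:imaging.get_calibration(n) for n in("scene","top")}
def cast(n,p,z):
    c=C[n];R=cv2.Rodrigues(c["rvec"])[0];o=-R.T@c["tvec"]
    p=np.atleast_2d(np.asarray(p,float));d=np.c_[(p[:,0]-c["cx"])/c["fx"],(p[:,1]-c["cy"])/c["fy"],np.ones(len(p))]@R
    return o+d*((z-o[2])/d[:,2])[:,None]
def proj(n,P):
    c=C[n];K=np.array([[c["fx"],0,c["cx"]],[0,c["fy"],c["cy"]],[0,0,1]])
    return cv2.projectPoints(np.atleast_2d(np.asarray(P,float)),c["rvec"],c["tvec"],K,None)[0][:,0]
def tri(a,b):
    "point seen at a in scene, b in top"
    A=[]
    for n,p in(("scene",a),("top",b)):
        o=cast(n,[p],0)[0];e=cast(n,[p],.3)[0];A.append((o,(e-o)/np.linalg.norm(e-o)))
    M=sum(np.eye(3)-np.outer(d,d) for o,d in A);v=sum((np.eye(3)-np.outer(d,d))@o for o,d in A)
    return np.linalg.solve(M,v)
def hsv(im): return cv2.cvtColor(im,cv2.COLOR_RGB2HSV)
def blobs(m,amin=8):
    k,l,s,c=cv2.connectedComponentsWithStats(m.astype(np.uint8))
    return [(l==i,s[i],c[i]) for i in range(1,k) if s[i][4]>=amin]
def rect(n,mask,z):
    "min area rect of mask cast on plane z: centre,size,angle of long axis"
    cs=max(cv2.findContours(mask.astype(np.uint8),0,cv2.CHAIN_APPROX_NONE)[0],key=cv2.contourArea)[:,0]
    P=cast(n,cs,z)[:,:2].astype(np.float32)*1000
    (c,s,a)=cv2.minAreaRect(P)
    if s[0]<s[1]: a+=90;s=s[::-1]
    return np.round(c,1),np.round(s,1),(a+90)%180-90
E
python3 - <<'E'
from h import *
for n in("top","scene"):
    im=cv2.imread(n+"0raw.png")[:,:,::-1].copy();H=hsv(im);h,s,v=[H[...,i].astype(int) for i in range(3)]
    if n=="top":
        for b in blobs((h<18)&(s>120)&(v>70),300): print("orange",b[1],rect(n,b[0],.064))
        y,x=np.mgrid[:384,:512]
        m=(x>175)&(x<265)&(y>190)&(y<228)&(v<105)
        for b in blobs(m,200): print("rack",b[1],rect(n,b[0],.022))
        roi=(x>110)&(x<190)&(y>255)&(y<280)
        for b in blobs(roi&(h<20)&(s>90)&(v<110),20): print("handle",b[1],b[2],rect(n,b[0],.016))
        print("bg",im[290,100],im[268,170],im[266,160],im[266,130])
    for b in blobs(((h<6)|(h>174))&(s>150)&(v>60),5):
        print(n,"red",b[1],b[2].round(1), cast(n,[b[2]],.04).round(4))
E
```

```text
orange [ 283  212   97   44 2699] (array([ 533.6, -144.6]), array([240.4,  81.4]), 83.21841430664062)
rack [ 180  196   80   29 1366] (array([593.2, 148.1]), array([211. ,  48.6]), 83.27498626708984)
handle [119 264  34   6 153] [134.80392157 266.35294118] (array([437. , 362.1]), array([87.3, 12.7]), 88.97810363769531)
bg [28 26 23] [117 114 108] [113 110 103] [54 32 18]
top red [422   4   3   3   6] [422.8   4.7] [[ 1.2139 -0.4159  0.04  ]]
top red [180  37  10  36  93] [184.4  52.8] [[1.0388 0.2662 0.04  ]]
top red [173  55   2   3   6] [173.5  56. ] [[1.0281 0.2964 0.04  ]]
top red [165  57   2   3   5] [165.6  58.2] [[1.0206 0.3183 0.04  ]]
top red [278  57  18  18 171] [284.7  66.5] [[ 1.0064 -0.0185  0.04  ]]
top red [190  61   4   6  11] [191.3  63.1] [[1.0081 0.245  0.04  ]]
top red [156  68   3   4   8] [156.6  69.1] [[0.9865 0.3412 0.04  ]]
top red [163  68  34  26  89] [181.7  87. ] [[0.935  0.2675 0.04  ]]
top red [159  86   3   3   5] [160.2  86.8] [[0.9336 0.3275 0.04  ]]
top red [168  95   3   3   8] [169.1  95.9] [[0.9075 0.3009 0.04  ]]
top red [181  97  17  14 110] 
[... 327 characters left out ...]
7 210   4   3  12] [208.5 211. ] [[0.5865 0.1756 0.04  ]]
top red [226 212   4   4  12] [227.6 213.8] [[0.5808 0.1249 0.04  ]]
top red [246 215   4   4  12] [247.3 216.8] [[0.5744 0.0725 0.04  ]]
scene red [200  51  18  14 203] [208.5  57.1] [[ 1.8077 -0.7063  0.04  ]]
scene red [  88   95   46   99 2003] [113.3 161.1] [[0.9959 0.2374 0.04  ]]
scene red [264 196   4   7  22] [265.4 199. ] [[0.5763 0.0715 0.04  ]]
scene red [246 202   4   7  24] [247.5 205. ] [[0.5823 0.1223 0.04  ]]
scene red [227 209   4   6  23] [228.4 211.6] [[0.5878 0.1743 0.04  ]]
scene red [206 215   5   7  26] [208.3 218.1] [[0.5949 0.2251 0.04  ]]
scene red [372 255  34  51 897] [387.5 280.2] [[0.2091 0.1129 0.04  ]]
```

```bash
python3 - <<'E'
import cv2
a=cv2.imread("top0raw.png");b=cv2.imread("scene0raw.png")
r=lambda i,x0,y0,x1,y1,w,h:cv2.resize(i[y0:y1,x0:x1],(w,h),interpolation=cv2.INTER_CUBIC)
import numpy as np
o=np.vstack([np.hstack([r(a,110,190,270,310,400,300),r(a,275,205,385,260,400,300)]),np.hstack([r(b,175,170,285,240,400,300),r(b,285,150,390,215,400,300)])])
cv2.imwrite("pics/crops.png",cv2.convertScaleAbs(o,alpha=1.6))
E
```

```text
(no output)
```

View pics/crops.png

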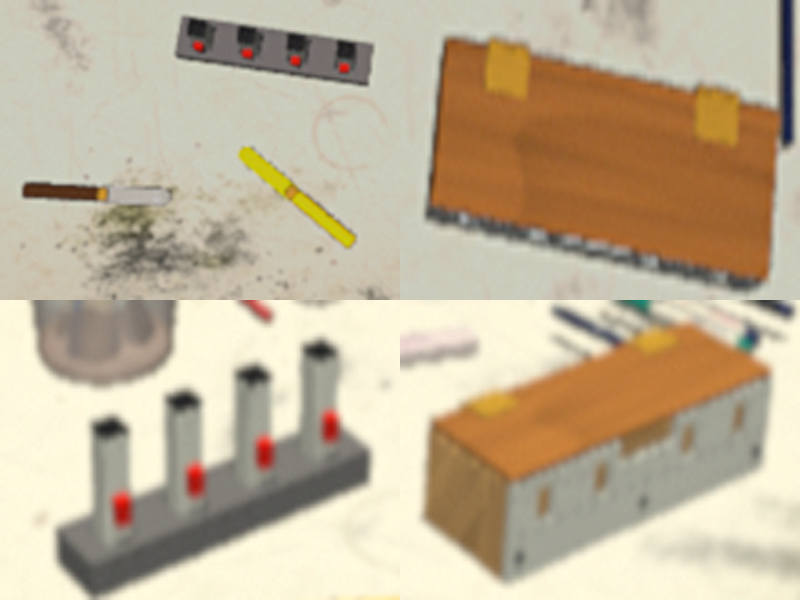

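Crops show the notch mid-front under the cover, four windows in the front plate, buttons facing the front of the rack. Everything is consistent with stand/rack yaw ≈ -6.8°. Now moving to the knife.

```bash
cat >> h.py <<'E'
def plan(pos,yawdeg):
    "tool-down: print turn about tool z first, then shift in the tool axes after that turn"
    o=manip.get_obs();R=o["tcp_rot"];a=np.arctan2(R[1,0],R[0,0]);t=np.radians(yawdeg)
    d=(t-a+np.pi)%(2*np.pi)-np.pi
    D=np.array(pos)-o["position"];X=np.array([np.cos(t),np.sin(t),0]);Y=np.array([np.sin(t),-np.cos(t),0])
    print("t",round(o["time"],1),"pos",o["position"].round(4),"yaw",np.degrees(a).round(2),"tilt",R[:2,2].round(4),"rz",round(-d,4),"shift",np.round([D@X,D@Y,-D[2]],4),"F",o["ft_force"].round(1),"w",round(o["grip_width"]*85.4,1),"gf",round(float(o["grasp_force"]),1))
E
python3 -c "
from h import *
plan([.45,-.35,.22],89);plan([.437,.361,.15],89)
im=cv2.imread('top0raw.png')
for x in range(164,184,1): print(x,im[264:274,x].mean(1).astype(int))
print(cast('top',[[178.5,268.5],[119,266]],.008).round(4))"
```

```text
t 0.1 pos [ 0.2066 -0.536   0.2304] yaw 21.07 tilt [-0.0005  0.0018] rz -1.1856 shift [0.1902 0.2401 0.0104] F [0.9 0.1 0.7] w 85.4 gf 0.0
t 0.1 pos [ 0.2066 -0.536   0.2304] yaw 21.07 tilt [-0.0005  0.0018] rz -1.1856 shift [0.9008 0.2147 0.0804] F [0.9 0.1 0.7] w 85.4 gf 0.0
164 [ 98  97 110 113 111 112 114  96  64  75]
165 [ 99  96 110 111 111 110 114  95  63  70]
166 [102  94 110 111 110 111 112  94  65  70]
167 [102  91 110 112 112 112 112  96  72  77]
168 [ 97  84 110 111 112 111 111  96  79  85]
169 [ 95  84 111 113 112 111 112  99  87  92]
170 [ 94  85 111 112 113 113 112 103  98 101]
171 [ 92  85 112 113 114 117 115 106 103 106]
172 [ 89  85 113 114 115 119 119 105 100 106]
173 [ 89  85 112 112 113 116 116 106 101 102]
174 [102  95 109 110 112 114 113 104  98 105]
175 [115 106 106 108 108 110 110  99  98 106]
176 [114  96  95 107 109 108 106 102 106 107]
177 [112  85  75  93  98  98  99 107 114 108]
178 [108  84  66  79  87  88 103 114 115 108]
179 [104  90  90  98 104 106 111 114 115 111]
180 [108  96 100 109 113 113 113 115 116 114]
181 [116 110 110 114 116 115 115 119 119 119]
182 [121 120 117 114 112 111 115 121 120 120]
183 [121 122 119 114 111 114 119 121 120 117]
[[0.4354 0.2502 0.008 ]
 [0.437  0.4078 0.008 ]]
```

>>> step_arm(
  targets=[
    [0,0,0,0,0,-0.17,0.0854],
    [0,0,0,0,0,-0.17,0.0854],
    [0,0,0,0,0,-0.17,0.0854],
    [0,0,0,0,0,-0.17,0.0854],
    [0,0,0,0,0,-0.17,0.0854],
    [0,0,0,0,0,-0.17,0.0854],
    [0,0,0,0,0,-0.165,0.0854],
    [0,0,0,0,0,0,0.0854],
  ],
)

```text
time: 1.1
position: [0.2067, -0.5362, 0.2308]
tcp_rot: [[0.02, 1.0, -0.0], [1.0, -0.02, 0.001], [0.001, -0.0, -1.0]]
ft_force: [0.4, -0.4, 0.1]
grip_width: 0.999
grasp_force: 0.0
```

>>> step_arm(
  targets=[
    [0.036,0.046,0,0,0,0,0.0854],
    [0.036,0.046,0,0,0,0,0.0854],
    [0.036,0.046,0,0,0,0,0.0854],
    [0.036,0.046,0,0,0,0,0.0854],
    [0.036,0.046,0,0,0,0,0.0854],
    [0.06,0,0,0,0,0,0.0854],
    [0.06,0,0,0,0,0,0.0854],
    [0.06,0,0,0,0,0,0.0854],
  ],
)

```text
time: 2.1
position: [0.4431, -0.1788, 0.231]
tcp_rot: [[0.021, 1.0, -0.0], [1.0, -0.021, 0.0], [0.0, -0.0, -1.0]]
ft_force: [1.0, -0.1, -0.1]
grip_width: 1.002
grasp_force: 0.0
```

>>> step_arm(
  targets=[
    [0.06,0,0,0,0,0,0.0854],
    [0.06,0,0,0,0,0,0.0854],
    [0.06,0,0,0,0,0,0.0854],
    [0.06,0,0,0,0,0,0.0854],
    [0.06,0,0,0,0,0,0.0854],
    [0.06,0,0,0,0,0,0.0854],
    [0.06,0,0,0,0,0,0.0854],
    [0,0,0,0,0,0,0.0854],
  ],
)

```text
time: 3.1
position: [0.4502, 0.2427, 0.2309]
tcp_rot: [[0.014, 1.0, -0.0], [1.0, -0.014, 0.001], [0.001, -0.0, -1.0]]
ft_force: [-1.3, -0.4, -0.2]
grip_width: 1.001
grasp_force: 0.0
```

```bash
python3 - <<'E'
from h import *
plan([.437,.361,.1],89)
im=imaging.snapshot("scene");H=hsv(im);h,s,v=[H[...,i].astype(int) for i in range(3)]
old=cv2.imread("scene0raw.png")[:,:,::-1]
y,x=np.mgrid[:384,:512]
for I in(im,old.copy()):
    H=hsv(I);h,s,v=[H[...,i].astype(int) for i in range(3)]
    for b in blobs((x>170)&(x<260)&(y>265)&(y<320)&(h<20)&(s>90)&(v<110),40): print(b[1],b[2],rect("scene",b[0],.010))
E
```

```text
t 3.1 pos [0.4502 0.2427 0.2309] yaw 89.18 tilt [-0.0001  0.0006] rz 0.0031 shift [ 0.1181 -0.0153  0.1309] F [-1.3 -0.4 -0.2] w 85.5 gf 0.0
[180 281  40  25 337] [199.29080119 292.71810089] (array([436.6, 366.2]), array([82.9, 20.8]), 88.3506088256836)
[180 281  41  25 337] [199.33827893 292.6735905 ] (array([436.6, 365.9]), array([83.7, 20.8]), 88.3506088256836)
```

>>> step_arm(
  targets=[
    [0.059,-0.007,0,0,0,0,0.0854],
    [0.059,-0.007,0,0,0,0,0.0854],
    [0,0,0.05,0,0,0,0.0854],
    [0,0,0.05,0,0,0,0.0854],
    [0,0,0.05,0,0,0,0.0854],
    [0,0,0.04,0,0,0,0.0854],
    [0,0,0.02,0,0,0,0.05],
    [0,0,0.01,0,0,0,0.04],
  ],
)

```text
time: 4.15
position: [0.4385, 0.3551, 0.01]
tcp_rot: [[0.022, 1.0, -0.002], [1.0, -0.022, -0.002], [-0.002, -0.002, -1.0]]
ft_force: [-0.7, -1.4, -0.0]
grip_width: 0.607
grasp_force: 0.0
```

```bash
python3 -c "
from h import *
plan([.437,.361,.003],89)"
```

```text
t 4.2 pos [0.4385 0.3551 0.01  ] yaw 88.76 tilt [-0.0022 -0.0019] rz -0.0041 shift [ 0.0058 -0.0016  0.007 ] F [-0.7 -1.4 -0. ] w 51.8 gf 0.0
```

>>> step_arm(
  targets=[
    [0,0,0.003,0,0,0,0.04],
    [0,0,0,0,0,0,0.04],
    [0,0,0,0,0,0,0.04],
  ],
)

```text
time: 4.53
position: [0.4398, 0.3578, 0.0093]
tcp_rot: [[0.018, 1.0, 0.002], [1.0, -0.018, 0.001], [0.001, 0.002, -1.0]]
ft_force: [0.4, 0.3, -1.1]
grip_width: 0.468
grasp_force: 0.0
```

>>> step_arm(
  newtons=90,
  targets=[
    [0.003,-0.002,0.004,0,0,0,0.04],
    [0,0,0.001,0,0,0,0.03],
    [0,0,0,0,0,0,0.0],
    [0,0,0,0,0,0,0.0],
    [0,0,0,0,0,0,0.0],
    [0,0,0,0,0,0,0.0],
  ],
)

```text
time: 5.28
position: [0.4369, 0.3605, 0.0035]
tcp_rot: [[0.018, 1.0, -0.0], [1.0, -0.018, 0.0], [0.0, -0.0, -1.0]]
ft_force: [-0.9, -0.3, 4.7]
grip_width: 0.151
grasp_force: 89.6
```

>>> step_arm(
  targets=[
    [0,0,-0.04,0,0,0,0],
    [0,0,-0.05,0,0,0,0],
    [0,0,-0.05,0,0,0,0],
    [0,0,0,0,0,-0.17,0],
    [0,0,0,0,0,-0.17,0],
    [0,0,0,0,0,-0.17,0],
    [0,0,0,0,0,-0.17,0],
    [0,0,0,0,0,-0.17,0],
  ],
)

```text
time: 6.28
position: [0.4368, 0.3601, 0.1426]
tcp_rot: [[-0.743, 0.669, -0.001], [0.669, 0.743, -0.001], [-0.0, -0.001, -1.0]]
ft_force: [-0.2, -0.2, -0.4]
grip_width: 0.156
grasp_force: 89.1
```

>>> step_arm(
  targets=[
    [0,0,0,0,0,-0.17,0],
    [0,0,0,0,0,-0.17,0],
    [0,0,0,0,0,-0.17,0],
    [0,0,0,0,0,-0.11,0],
    [0,0,0,0,0,0,0],
    [0,0,0,0,0,0,0],
  ],
)

```text
time: 7.02
position: [0.4369, 0.3603, 0.1429]
tcp_rot: [[-0.993, 0.12, -0.0], [0.12, 0.993, -0.0], [0.0, -0.0, -1.0]]
ft_force: [-0.5, -0.7, -0.9]
grip_width: 0.158
grasp_force: 89.1
```

```bash
python3 -c "
from h import *
plan([.359,-.124,.14],173.2)"
```

```text
t 7.0 pos [0.4369 0.3603 0.1429] yaw 173.1 tilt [-0.0003 -0.0004] rz -0.0017 shift [ 0.02   -0.4901  0.0029] F [-0.5 -0.7 -0.9] w 13.5 gf 89.1
```

>>> step_arm(
  targets=[
    [0.005,-0.055,0,0,0,0,0],
    [0.005,-0.06,0,0,0,0,0],
    [0.005,-0.06,0,0,0,0,0],
    [0.005,-0.06,0,0,0,0,0],
    [0,-0.06,0,0,0,0,0],
    [0,-0.06,0,0,0,0,0],
    [0,-0.06,0,0,0,0,0],
    [0,-0.06,0,0,0,0,0],
  ],
)

```text
time: 8.02
position: [0.3606, -0.1109, 0.1437]
tcp_rot: [[-0.993, 0.12, 0.002], [0.12, 0.993, -0.001], [-0.002, -0.001, -1.0]]
ft_force: [1.3, 0.6, -1.1]
grip_width: 0.155
grasp_force: 89.1
```

>>> step_arm(
  targets=[
    [0,-0.015,0.04,0,0,0,0],
    [0,0,0.02,0,0,0,0],
    [0,0,0,0,0,0,0],
    [0,0,0,0,0,0,0],
  ],
)

```text
time: 8.52
position: [0.3595, -0.1238, 0.084]
tcp_rot: [[-0.993, 0.118, 0.001], [0.118, 0.993, -0.001], [-0.001, -0.0, -1.0]]
ft_force: [0.2, -0.3, 0.5]
grip_width: 0.152
grasp_force: 89.2
```

```bash
python3 - <<'E'
from h import *
plan([.359,-.124,.045],173.2)
a=imaging.snapshot("top");b=imaging.snapshot("scene")
cv2.imwrite("t1.png",a[:,:,::-1]);cv2.imwrite("s1.png",b[:,:,::-1])
o=manip.get_obs();P=o["position"]
print(P,"proj tip guess",proj("top",P+[.109,-.013,.005]),proj("scene",P+[.109,-.013,.005]))
r=lambda i,x0,y0,x1,y1,w,h:cv2.resize(i[y0:y1,x0:x1],(w,h),interpolation=cv2.INTER_CUBIC)
o=np.vstack([r(a,270,195,400,295,390,300),r(b,270,130,400,230,390,300)])[:,:,::-1]
cv2.imwrite("pics/k1.png",cv2.convertScaleAbs(o,alpha=1.6))
E
```

```text
t 8.5 pos [ 0.3595 -0.1238  0.084 ] yaw 173.2 tilt [ 0.0009 -0.0006] rz -0.0 shift [ 0.0005 -0.0002  0.039 ] F [ 0.2 -0.3  0.5] w 13.0 gf 89.2
[ 0.36003862 -0.12396345  0.08435111] proj tip guess [[329.76100359 257.76553278]] [[358.88543316 170.20226686]]
```

View pics/k1.png

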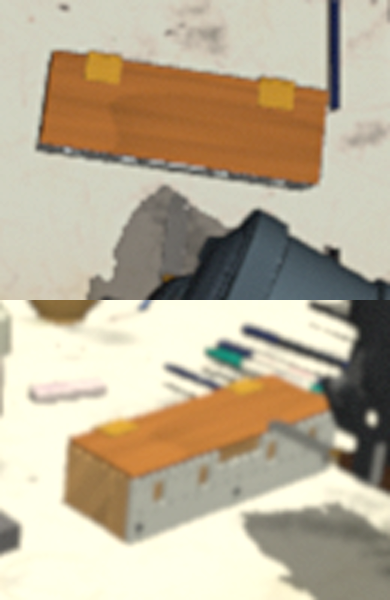

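Top crop: blade tip about px (327,258) in front of the notch; scene crop: tip about (359,172). Zoom for accuracy.

```bash
python3 - <<'E'
from h import *
a=cv2.imread("t1.png");b=cv2.imread("s1.png")
r=lambda i,x0,y0,x1,y1,w,h:cv2.resize(i[y0:y1,x0:x1],(w,h),interpolation=cv2.INTER_CUBIC)
for n,i in(("top",a),("scene",b)):
    for d in (.110,): print(n,proj(n,np.array([.36,-.124,.084])+[.109,-.013,.005]))
o=np.hstack([r(a,300,240,350,295,400,440),r(b,325,155,375,210,400,440)])
cv2.imwrite("pics/k2.png",cv2.convertScaleAbs(o,alpha=2))
E
```

```text
top [[329.753342   257.79350859]]
scene [[358.89122614 170.33406152]]
```

View pics/k2.png

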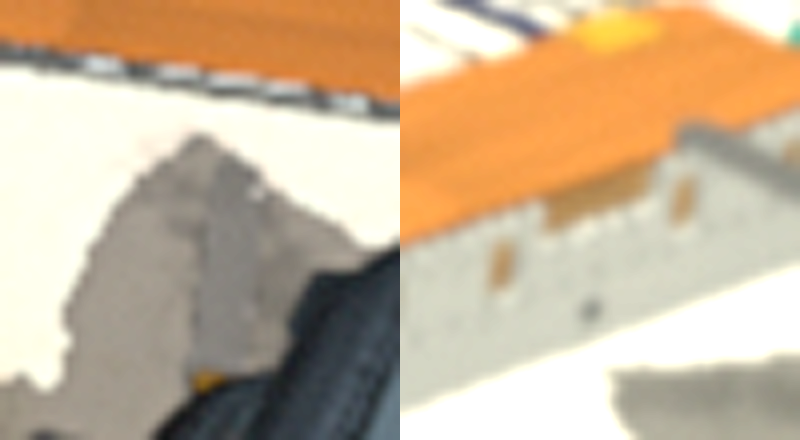

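```bash
python3 - <<'E'
from h import *
print("tip",tri((360.2,171.9),(329.4,259.7)))
print("notch proj",proj("scene",[.4929,-.1398,.051]),"obs 349.75,180")
u=np.array([.993,-.118]);
# notch corners / windows (scene crop coords)->intersect with front plane
c=C["scene"]
def front(p):
    a=cast("scene",[p],0)[0];b=cast("scene",[p],.1)[0]
    f=np.array([.4929,-.1398]);s=((f-a[:2])@u)/((b-a)[:2]@u);P=a+s*(b-a);return (P[:2]-f)@[.118,.993],P[2]
for q in[(545,205),(650,163),(545,232),(650,190),(502,265),(684,200)]: print(q,np.round(front((325+(q[0]-400)/8,155+q[1]/8)),4))
E
```

```text
tip [ 0.4644128  -0.1365019   0.08663734]
notch proj [[350.1174918  180.60984818]] obs 349.75,180
(545, 205) [0.0252 0.058 ]
(650, 163) [-0.0203  0.06  ]
(545, 232) [0.0239 0.0483]
(650, 190) [-0.0218  0.0501]
(502, 265) [0.0414 0.0419]
(684, 200) [-0.0385  0.042 ]
```

>>> step_arm(
  targets=[
    [0,0,0.025,0,0,0,0],
    [0,0,0.013,0,0,0,0],
    [0,0,0,0,0,0,0],
    [-0.015,0,0,0,0,0,0],
    [-0.012,0,0,0,0,0,0],
    [0,0,0,0,0,0,0],
    [0,0,0,0,0,0,0],
  ],
)

```text
time: 9.5
position: [0.3859, -0.1269, 0.0453]
tcp_rot: [[-0.993, 0.118, -0.0], [0.118, 0.993, -0.0], [0.0, -0.0, -1.0]]
ft_force: [0.1, 0.8, -0.6]
grip_width: 0.155
grasp_force: 89.2
```

>>> step_arm(
  targets=[
    [-0.006,0,0,0,0,0,0],
    [-0.006,0,0,0,0,0,0],
    [-0.006,0,0,0,0,0,0],
    [-0.003,0,0,0,0,0,0],
    [0,0,0,0,0,0,0],
  ],
)

```text
time: 10.12
position: [0.4069, -0.1295, 0.0453]
tcp_rot: [[-0.993, 0.118, 0.0], [0.118, 0.993, -0.0], [-0.0, -0.0, -1.0]]
ft_force: [0.3, -1.3, -1.3]
grip_width: 0.154
grasp_force: 89.2
```

>>> step_arm(
  targets=[
    [0,0,-0.006,0,0,0,0],
    [0,0,-0.006,0,0,0,0],
    [0,0,-0.006,0,0,0,0],
    [0,0,-0.006,0,0,0,0],
    [0,0,-0.006,0,0,0,0],
    [0,0,0,0,0,0,0],
    [0,0,0,0,0,0,0],
  ],
)

```text
time: 11.0
position: [0.4068, -0.1296, 0.0754]
tcp_rot: [[-0.993, 0.119, 0.0], [0.119, 0.993, -0.0], [-0.0, -0.0, -1.0]]
ft_force: [-0.4, 0.5, -1.2]
grip_width: 0.154
grasp_force: 89.1
```

```bash
python3 - <<'E'
from h import *
plan([.4069,-.1295,.085],173.2)
b=imaging.snapshot("scene");a=imaging.snapshot("top")
r=lambda i,x0,y0,x1,y1,w,h:cv2.resize(i[y0:y1,x0:x1],(w,h),interpolation=cv2.INTER_CUBIC)
o=np.hstack([r(a,270,195,390,285,400,300),r(b,270,130,390,220,400,300)])[:,:,::-1]
cv2.imwrite("pics/k3.png",cv2.convertScaleAbs(o,alpha=1.8))
E
```

```text
t 11.0 pos [ 0.4068 -0.1296  0.0754] yaw 173.19 tilt [ 0.0004 -0.0003] rz -0.0002 shift [-0.      0.0001 -0.0096] F [-0.4  0.5 -1.2] w 13.2 gf 89.1
```

View pics/k3.png

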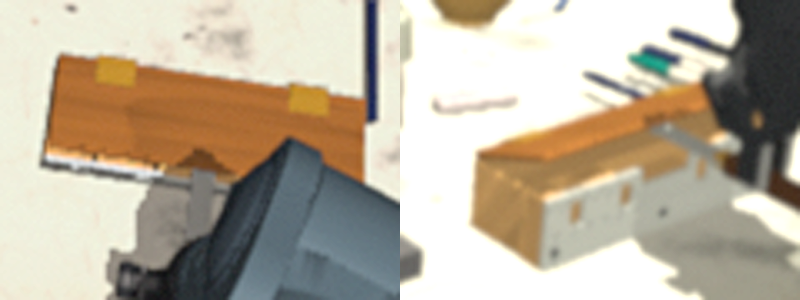

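>>> step_arm(
  targets=[
    [-0.006,0,-0.007,0,0,0,0],
    [-0.006,0,-0.006,0,0,0,0],
    [-0.006,0,-0.007,0,0,0,0],
    [-0.006,0,-0.007,0,0,0,0],
    [-0.008,0,-0.005,0,0,0,0],
    [-0.008,0,-0.005,0,0,0,0],
    [-0.009,0,-0.002,0,0,0,0],
    [-0.009,0,-0.002,0,0,0,0],
  ],
)

```text
time: 12.1
position: [0.4651, -0.1365, 0.1165]
tcp_rot: [[-0.993, 0.119, 0.0], [0.119, 0.993, -0.0], [-0.0, -0.0, -1.0]]
ft_force: [-0.5, -0.3, -0.8]
grip_width: 0.156
grasp_force: 89.1
```

>>> step_arm(
  targets=[
    [-0.009,0,0.001,0,0,0,0],
    [-0.009,0,0.001,0,0,0,0],
    [-0.005,0,0.001,0,0,0,0],
    [0,0,0,0,0,0,0],
    [0,0,0,0,0,0,0],
    [0,0,0,0,0,0,0],
  ],
)

```text
time: 12.85
position: [0.4869, -0.139, 0.1134]
tcp_rot: [[-0.993, 0.119, 0.0], [0.119, 0.993, -0.0], [-0.0, -0.0, -1.0]]
ft_force: [0.2, -0.5, -0.5]
grip_width: 0.155
grasp_force: 89.2
```

```bash
python3 - <<'E'
from h import *
plan([.4069,-.1295,.085],173.2)
b=imaging.snapshot("scene");a=imaging.snapshot("top")
cv2.imwrite("t2.png",a[:,:,::-1])
r=lambda i,x0,y0,x1,y1,w,h:cv2.resize(i[y0:y1,x0:x1],(w,h),interpolation=cv2.INTER_CUBIC)
o=np.hstack([r(a,270,175,390,265,400,300),r(b,270,110,390,200,400,300)])[:,:,::-1]
cv2.imwrite("pics/k4.png",cv2.convertScaleAbs(o,alpha=1.8))
E
```

```text
t 12.8 pos [ 0.4869 -0.139   0.1134] yaw 173.19 tilt [ 0.0001 -0.0001] rz -0.0003 shift [ 0.0806 -0.      0.0284] F [ 0.2 -0.5 -0.5] w 13.2 gf 89.2
```

View pics/k4.png

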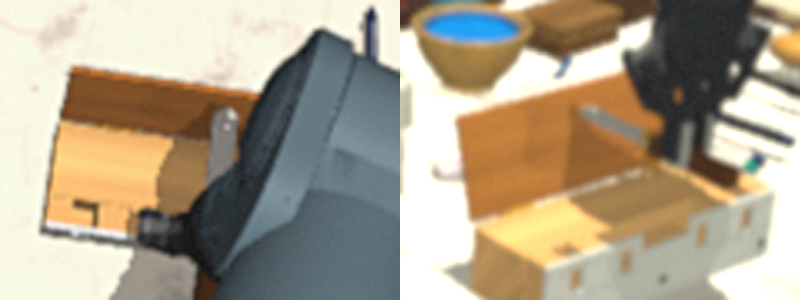

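>>> step_arm(
  targets=[
    [-0.004,0,0,0,0,0,0],
    [0,0,0,0,0,0,0],
    [0,0,0,0,0,0,0],
    [0.03,0,0,0,0,0,0],
    [0.05,0,0,0,0,0,0],
    [0.03,0,-0.04,0,0,0,0],
    [0,0.06,0,0,0,0,0],
    [0,0.06,0,0,0,0,0],
  ],
)

```text
time: 13.95
position: [0.3968, -0.0071, 0.1543]
tcp_rot: [[-0.992, 0.123, 0.003], [0.123, 0.992, -0.0], [-0.003, -0.0, -1.0]]
ft_force: [1.0, 0.2, -1.2]
grip_width: 0.154
grasp_force: 89.2
```

>>> step_arm(
  targets=[
    [0,0.06,0,0,0,0,0],
    [0,0.06,0,0,0,0,0],
    [0,0.06,0,0,0,0,0],
    [0,0.06,0,0,0,0,0],
    [0,0.06,0,0,0,0,0],
    [0,0.06,0,0,0,0,0],
    [0,0,0,0,0,0.17,0],
    [0,0,0,0,0,0.17,0],
  ],
)

```text
time: 14.95
position: [0.4386, 0.3512, 0.1529]
tcp_rot: [[-0.895, 0.446, -0.0], [0.446, 0.895, -0.0], [-0.0, -0.0, -1.0]]
ft_force: [-0.5, 0.1, -2.0]
grip_width: 0.16
grasp_force: 89.2
```

>>> step_arm(
  targets=[
    [0,0,0,0,0,0.17,0],
    [0,0,0,0,0,0.17,0],
    [0,0,0,0,0,0.17,0],
    [0,0,0,0,0,0.17,0],
    [0,0,0,0,0,0.17,0],
    [0,0,0,0,0,0.17,0],
    [0,0,0,0,0,0.11,0],
    [0,0,0,0,0,0,0],
  ],
)

```text
time: 15.95
position: [0.4388, 0.3502, 0.1533]
tcp_rot: [[0.017, 1.0, 0.0], [1.0, -0.017, -0.0], [-0.0, 0.0, -1.0]]
ft_force: [-0.4, -0.3, -1.2]
grip_width: 0.162
grasp_force: 89.2
```

```bash
python3 -c "
from h import *
plan([.437,.361,.006],89)"
```

```text
t 15.9 pos [0.4388 0.3502 0.1533] yaw 89.04 tilt [ 0.0001 -0.    ] rz 0.0008 shift [ 0.0108 -0.002   0.1473] F [-0.4 -0.3 -1.2] w 13.8 gf 89.2
```

>>> step_arm(
  targets=[
    [0.01,0,0.05,0,0,0,0],
    [0,0,0.05,0,0,0,0],
    [0,0,0.03,0,0,0,0],
    [0,0,0.01,0,0,0,0],
    [0,0,0.005,0,0,0,0],
    [0,0,0.002,0,0,0,0],
    [0,0,0,0,0,0,0],
  ],
)

```text
time: 16.82
position: [0.4398, 0.3607, 0.0074]
tcp_rot: [[0.018, 1.0, 0.002], [1.0, -0.018, 0.001], [0.001, 0.002, -1.0]]
ft_force: [-0.3, -0.4, -0.6]
grip_width: 0.161
grasp_force: 89.2
```

>>> step_arm(
  targets=[
    [0,0,0.002,0,0,0,0],
    [0,0,0.001,0,0,0,0],
    [0,0,0,0,0,0,0],
  ],
)

```text
time: 17.2
position: [0.4392, 0.3603, 0.0035]
tcp_rot: [[0.018, 1.0, 0.001], [1.0, -0.018, 0.0], [0.0, 0.001, -1.0]]
ft_force: [0.4, -0.3, 0.0]
grip_width: 0.158
grasp_force: 89.4
```

>>> step_arm(
  targets=[
    [0,0,0,0,0,0,0.03],
    [0,0,0,0,0,0,0.04],
    [0,0,0,0,0,0,0.04],
    [0,0,0,0,0,0,0.04],
    [0,0,-0.03,0,0,0,0.05],
    [0,0,-0.06,0,0,0,0.06],
    [0,0,-0.06,0,0,0,0.06],
    [0,0,0,0,0,0,0.05],
  ],
)

```text
time: 18.2
position: [0.4425, 0.3625, 0.1591]
tcp_rot: [[0.018, 1.0, 0.01], [1.0, -0.018, 0.006], [0.006, 0.009, -1.0]]
ft_force: [0.0, 0.0, -0.4]
grip_width: 0.587
grasp_force: 0.0
```

```bash
python3 - <<'E'
from h import *
plan([.437,.361,.006],89)
b=imaging.snapshot("scene");a=imaging.snapshot("top")
cv2.imwrite("t3.png",a[:,:,::-1]);cv2.imwrite("s3.png",b[:,:,::-1])
r=lambda i,x0,y0,x1,y1,w,h:cv2.resize(i[y0:y1,x0:x1],(w,h),interpolation=cv2.INTER_CUBIC)
o=np.vstack([np.hstack([r(a,270,185,390,275,400,300),r(b,270,120,390,210,400,300)]),np.hstack([r(a,100,190,260,310,400,300),r(b,170,190,330,310,400,300)])])[:,:,::-1]
cv2.imwrite("pics/k5.png",cv2.convertScaleAbs(o,alpha=1.8))
H=hsv(a);h,s,v=[H[...,i].astype(int) for i in range(3)]
for b in blobs(((h<6)|(h>174))&(s>150)&(v>60),5):
    if b[2][1]>190: print("red",b[2].round(1), cast("top",[b[2]],.04).round(4))
E
```

```text
t 18.2 pos [0.4425 0.3625 0.1591] yaw 88.97 tilt [0.0096 0.0061] rz -0.0005 shift [-0.0016 -0.0054  0.1531] F [ 0.   0.  -0.4] w 50.1 gf 0.0
red [189.1 208.2] [[0.5925 0.2274 0.04  ]]
red [208.5 211. ] [[0.5865 0.1756 0.04  ]]
red [227.6 213.8] [[0.5808 0.1249 0.04  ]]
red [247.2 216.6] [[0.5748 0.0728 0.04  ]]
```

View pics/k5.png

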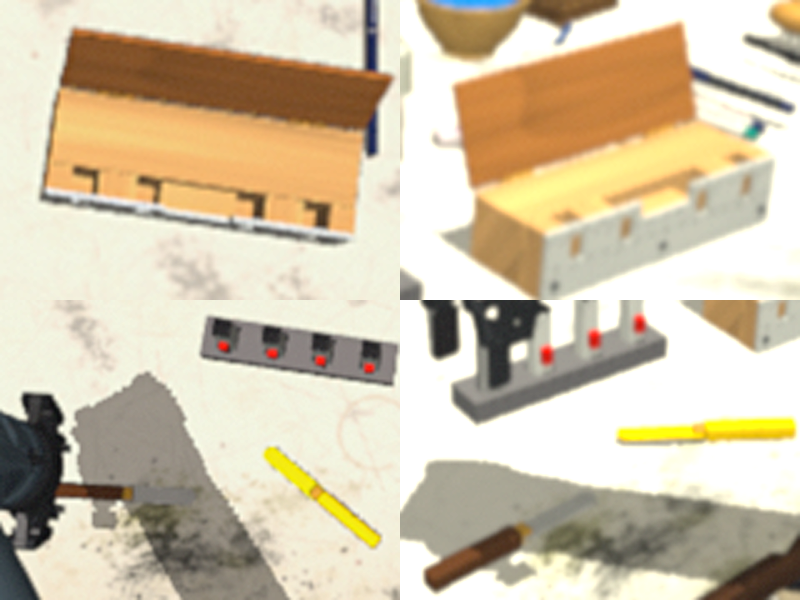

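The cover is past upright (~1.8 rad), the knife lies flat at its old place. Now rectify the top view onto the stand's top plane to read off the sockets.

```bash
python3 - <<'E'
from h import *
a=cv2.imread("t3.png")
f=np.array([.4929,-.1398]);u=np.array([.993,-.118]);w=np.array([.118,.993])
# rectified: cols = +110..-110 mm along stand y (3.5px/mm), rows = 40..-6 mm from front
s=3.5
def L(c,r): q=f+u*(r/1000)+w*(c/1000); return proj("top",[[*q,.058]])[0]
src=np.array([L(112,40),L(-112,40),L(-112,-6),L(112,-6)],np.float32)
W,Hh=int(224*s),int(46*s)
M=cv2.getPerspectiveTransform(src,np.array([[0,0],[W,0],[W,Hh],[0,Hh]],np.float32))
r=cv2.convertScaleAbs(cv2.warpPerspective(a,M,(W,Hh),flags=cv2.INTER_CUBIC),alpha=1.6)
for c in range(-110,111,10): cv2.line(r,(int((112-c)*s),0),(int((112-c)*s),6 if c%50 else 14),(0,0,255),1)
for y in range(0,40,10): cv2.line(r,(0,int((40-y)*s)),(10,int((40-y)*s)),(0,0,255),1)
cv2.imwrite("pics/sock.png",r)
b=cv2.imread("s3.png")
def front(p):
    A=cast("scene",[p],0)[0];B=cast("scene",[p],.1)[0]
    t=((f-A[:2])@u)/((B-A)[:2]@u);P=A+t*(B-A);return (P[:2]-f)@w,P[2]
for q in[(575,245),(627,227),(702,199),(747,185)]: print(np.round(front((270+(q[0]-400)/3.333,120+q[1]/3.333)),4))
E
```

```text
[0.092  0.0421]
[0.0401 0.0416]
[-0.0387  0.0427]
[-0.0892  0.0408]
```

View pics/sock.png

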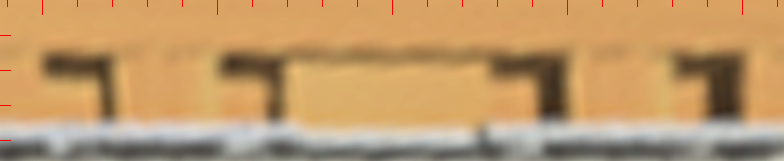

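Sockets read at y-local ≈ +90, +40, -39.5, -90.5 mm, mouth from 5 to 25 mm behind the front. Now peg caps.

```bash
python3 - <<'E'
from h import *
for n,x0,x1,y0,y1 in(("top",175,265,190,230),("scene",190,285,175,215)):
    for k,t in(("0raw",45),):
        im=cv2.imread(n+k+".png")if n+k!="x" else None
        v=im.max(2);y,x=np.mgrid[:384,:512]
        if n=="top": print(v[196:215,190])
        for b in blobs((x>x0)&(x<x1)&(y>y0)&(y<y1)&(v<t),15): print(n,b[1],b[2].round(1),rect(n,b[0],.084))
E
```

```text
[124  94  35  18  21  25  25  26  30  47  73 105 119  99  62  59  72  56
  76]
top [185 198  11   9  63] [189.5 201.4] (array([602.2, 220.7]), array([26.2, 18.5]), 75.72284698486328)
top [205 201  10   9  62] [209.1 204.2] (array([596. , 170.9]), array([25. , 19.1]), 78.84729766845703)
top [225 204   9   8  52] [228.6 206.9] (array([590.9, 120.8]), array([21.1, 17.4]), 81.1005859375)
top [245 206   7   8  47] [248.1 209.7] (array([585.8,  71. ]), array([18.2, 15.4]), 1.8010015487670898)
scene [202 198   6   4  15] [204.4 199.6] (array([602.8, 228.2]), array([11.6, 10. ]), 84.96073150634766)
```

```bash
python3 - <<'E'
from h import *
for n in C: R=cv2.Rodrigues(C[n]["rvec"])[0];print(n,(-R.T@C[n]["tvec"]).round(3))
u=np.array([.993,-.118]);w=np.array([.118,.993])
def rectify(img,n,f,z,l0,l1,r0,r1,s):
    L=lambda c,r:proj(n,[[*(f+u*r/1000+w*c/1000),z]])[0]
    W,H=int((l1-l0)*s),int((r1-r0)*s)
    M=cv2.getPerspectiveTransform(np.array([L(l1,r1),L(l0,r1),L(l0,r0),L(l1,r0)],np.float32),np.array([[0,0],[W,0],[W,H],[0,H]],np.float32))
    r=cv2.convertScaleAbs(cv2.warpPerspective(img,M,(W,H),flags=cv2.INTER_CUBIC),alpha=1.8)
    for c in range(l0,l1+1,10): cv2.line(r,(int((l1-c)*s),0),(int((l1-c)*s),14 if c%50==0 else 6),(0,0,255),1)
    for y in range(r0,r1+1,10): cv2.line(r,(0,int((r1-y)*s)),(14 if y==0 else 6,int((r1-y)*s)),(0,0,255),1)
    return r
f=np.array([.593,.148])
a=cv2.imread("top0raw.png");b=cv2.imread("scene0raw.png")
cv2.imwrite("pics/rack.png",np.vstack([rectify(a,"top",f,.022,-120,120,-40,50,3.2),rectify(b,"scene",f,.022,-120,120,-40,50,3.2)]))
E
```

```text
scene [-0.151  0.778  0.6  ]
top [0.357 0.061 1.333]
```

View pics/rack.png

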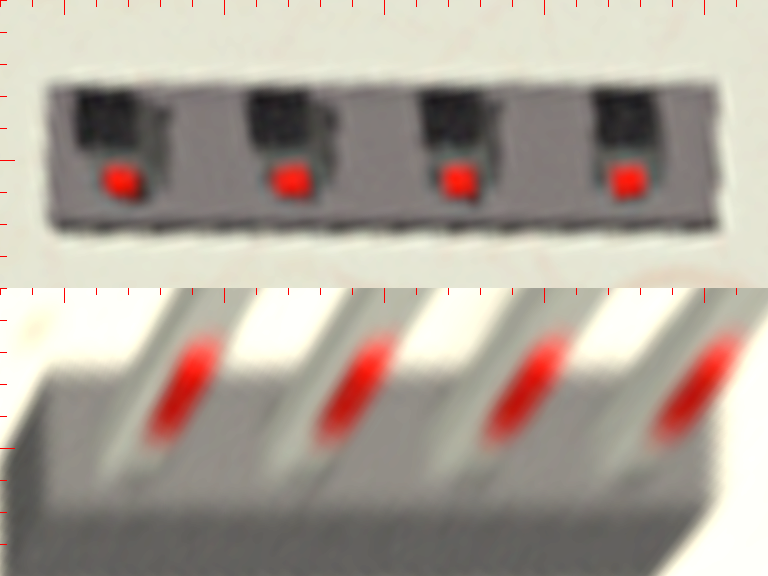

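Rack top view gives rack centre (0.5956, 0.1482), consistent with button positions. Start with peg 1.

```bash
cat >> h.py <<'E'
w_=np.array([.118,.993]);u_=np.array([.993,-.118])
PX=[.2950,.2433,.1916,.1399];SX=[.0094,-.0406,-.1201,-.1711]
def go(kind,i,z):
    X,Y=(PX[i-1],.5739) if kind=="P" else (SX[i-1],.5206)
    plan([*(X*w_+Y*u_),z],83.2)
E
python3 -c "
from h import *
go('P',1,.12)"
```

```text
t 18.3 pos [0.4395 0.3605 0.1539] yaw 88.97 tilt [0.0017 0.001 ] rz 0.1007 shift [-0.1147  0.1801  0.0339] F [-0.7 -0.3 -0.8] w 49.7 gf 0.0
```

>>> step_arm(
  newtons=25,
  targets=[
    [0,0,0,0,0,0.1,0.05],
    [-0.029,0.045,0,0,0,0,0.05],
    [-0.029,0.045,0,0,0,0,0.05],
    [-0.029,0.045,0,0,0,0,0.05],
    [-0.028,0.045,0,0,0,0,0.05],
    [0,0,0,0,0,0,0.05],
    [0,0,0,0,0,0,0.05],
    [0,0,0,0,0,0,0.05],
  ],
)

```text
time: 19.3
position: [0.6025, 0.2256, 0.1524]
tcp_rot: [[0.116, 0.993, -0.002], [0.993, -0.116, -0.0], [-0.001, -0.002, -1.0]]
ft_force: [0.9, 0.9, 0.6]
grip_width: 0.585
grasp_force: 0.0
```

```bash
python3 - <<'E'
from h import *
go('P',1,.04)
b=imaging.snapshot("scene");a=imaging.snapshot("top")
r=lambda i,x0,y0,x1,y1,w,h:cv2.resize(i[y0:y1,x0:x1],(w,h),interpolation=cv2.INTER_CUBIC)
o=np.hstack([r(a,140,160,260,250,400,300),r(b,150,130,270,220,400,300)])[:,:,::-1]
cv2.imwrite("pics/p1.png",cv2.convertScaleAbs(o,alpha=1.8))
E
```

```text
t 19.3 pos [0.6025 0.2256 0.1524] yaw 83.33 tilt [-0.0022 -0.0004] rz 0.0023 shift [-1.000e-04  2.200e-03  1.124e-01] F [0.9 0.9 0.6] w 49.9 gf 0.0
```

View pics/p1.png

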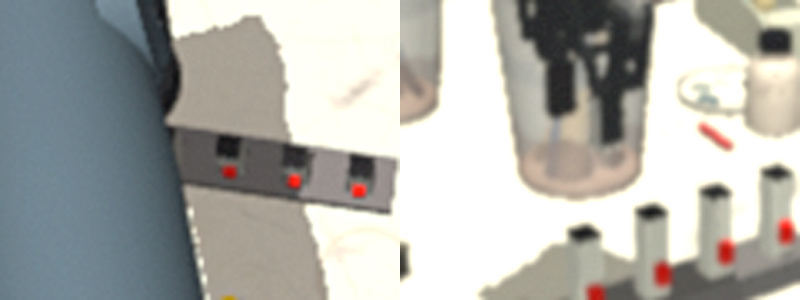

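Gripper stands above peg 1, fingers fore and aft of it; descend.

>>> step_arm(
  targets=[
    [0,0.002,0.05,0,0,0,0.05],
    [0,0,0.02,0,0,0,0.05],
    [0,0,0.02,0,0,0,0.05],
    [0,0,0.015,0,0,0,0.05],
    [0,0,0.007,0,0,0,0.05],
    [0,0,0,0,0,0,0.05],
    [0,0,0,0,0,0,0.05],
  ],
)

```text
time: 20.27
position: [0.6068, 0.2247, 0.0422]
tcp_rot: [[0.118, 0.993, 0.002], [0.993, -0.118, 0.0], [0.001, 0.002, -1.0]]
ft_force: [-1.1, 0.0, 0.0]
grip_width: 0.587
grasp_force: 0.0
```

>>> step_arm(
  newtons=40,
  targets=[
    [0,0,0,0,0,0,0.03],
    [0,0,0,0,0,0,0.022],
    [0,0,0,0,0,0,0.01],
    [0,0,0,0,0,0,0.0],
    [0,0,0,0,0,0,0.0],
    [0,0,0,0,0,0,0.0],
  ],
)

```text
time: 21.02
position: [0.6064, 0.2246, 0.0416]
tcp_rot: [[0.118, 0.993, 0.001], [0.993, -0.118, 0.0], [0.0, 0.001, -1.0]]
ft_force: [-1.5, -0.3, 2.8]
grip_width: 0.202
grasp_force: 40.1
```

```bash
python3 -c "
from h import *
go('P',1,.04)"
```

```text
t 21.0 pos [0.6064 0.2246 0.0416] yaw 83.24 tilt [0.0006 0.    ] rz 0.0007 shift [ 0.0005 -0.0017  0.0016] F [-1.5 -0.3  2.8] w 17.3 gf 40.1
```

>>> step_arm(
  targets=[
    [0,0,-0.02,0,0,0,0],
    [0,0,-0.04,0,0,0,0],
    [0,0,-0.05,0,0,0,0],
    [-0.057,-0.011,0,0,0,0,0],
    [-0.057,-0.011,0,0,0,0,0],
    [-0.057,-0.011,0,0,0,0,0],
    [-0.057,-0.011,0,0,0,0,0],
    [-0.057,-0.011,0,0,0,0,0],
  ],
)

```text
time: 22.02
position: [0.517, -0.0537, 0.151]
tcp_rot: [[0.118, 0.993, -0.0], [0.993, -0.118, -0.0], [-0.0, -0.0, -1.0]]
ft_force: [1.2, -0.4, -0.3]
grip_width: 0.206
grasp_force: 40.0
```

>>> step_arm(
  targets=[
    [0,0,0.03,0,0,0,0],
    [0,0,0,0,0,0,0],
    [0,0,0,0,0,0,0],
    [0,0,0,0,0,0,0],
  ],
)

```text
time: 22.52
position: [0.5189, -0.0515, 0.1222]
tcp_rot: [[0.116, 0.993, 0.002], [0.993, -0.116, -0.0], [-0.0, 0.002, -1.0]]
ft_force: [-1.0, 0.5, -1.0]
grip_width: 0.21
grasp_force: 39.9
```

```bash
python3 - <<'E'
from h import *
go('S',1,.1)
b=imaging.snapshot("scene");a=imaging.snapshot("top")
cv2.imwrite("t4.png",a[:,:,::-1]);cv2.imwrite("s4.png",b[:,:,::-1])
r=lambda i,x0,y0,x1,y1,w,h:cv2.resize(i[y0:y1,x0:x1],(w,h),interpolation=cv2.INTER_CUBIC)
o=np.hstack([r(a,250,185,350,260,400,300),r(b,260,105,360,180,400,300)])[:,:,::-1]
cv2.imwrite("pics/p2.png",cv2.convertScaleAbs(o,alpha=1.8))
E
```

```text
t 22.5 pos [ 0.5189 -0.0515  0.1222] yaw 83.32 tilt [ 0.0016 -0.0004] rz 0.0021 shift [-0.0007 -0.0008  0.0222] F [-1.   0.5 -1. ] w 18.0 gf 39.9
```

View pics/p2.png

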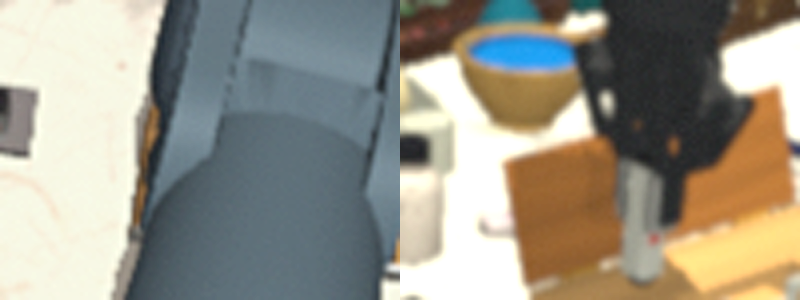

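>>> step_arm(
  targets=[
    [-0.0007,-0.0008,0.015,0,0,0,0],
    [0,0,0.01,0,0,0,0],
    [0,0,0.004,0,0,0,0],
    [0,0,0.003,0,0,0,0],
    [0,0,0,0,0,0,0],
  ],
)

```text
time: 23.25
position: [0.5178, -0.0528, 0.0893]
tcp_rot: [[0.118, 0.993, 0.001], [0.993, -0.118, -0.0], [-0.0, 0.001, -1.0]]
ft_force: [3.1, -0.1, -2.9]
grip_width: 0.204
grasp_force: 39.7
```

>>> step_arm(
  targets=[
    [0,0,0.003,0,0,0,0],
    [0,0,0.003,0,0,0,0],
    [0,0,0,0,0,0,0],
  ],
)

```text
time: 23.62
position: [0.5179, -0.0528, 0.0833]
tcp_rot: [[0.118, 0.993, 0.002], [0.993, -0.118, -0.0], [-0.0, 0.002, -1.0]]
ft_force: [4.5, -1.3, -2.8]
grip_width: 0.209
grasp_force: 39.7
```

>>> step_arm(
  targets=[
    [0,0.001,0,0,0,0,0],
    [0,0,0.005,0,0,0,0],
    [0,0,0.005,0,0,0,0],
    [0,0,0.004,0,0,0,0],
    [0,0,0.003,0,0,0,0],
    [0,0,0,0,0,0,0],
  ],
)

```text
time: 24.38
position: [0.5181, -0.0528, 0.0659]
tcp_rot: [[0.118, 0.993, -0.0], [0.993, -0.118, -0.0], [-0.0, -0.0, -1.0]]
ft_force: [3.6, -1.2, -3.7]
grip_width: 0.202
grasp_force: 39.6
```

>>> step_arm(
  targets=[
    [0,0.001,0.002,0,0,0,0],
    [0,0,0.002,0,0,0,0],
    [0,0,0.001,0,0,0,0],
    [0,0,0,0,0,0,0],
    [0,0,0,0,0,0,0],
  ],
)

```text
time: 25.0
position: [0.5184, -0.0527, 0.061]
tcp_rot: [[0.118, 0.993, -0.001], [0.993, -0.118, 0.0], [-0.0, -0.001, -1.0]]
ft_force: [0.0, 0.6, -0.5]
grip_width: 0.205
grasp_force: 40.0
```

>>> step_arm(
  targets=[
    [0,0,0.001,0,0,0,0],
    [0,0,0.001,0,0,0,0],
    [0,0,0,0,0,0,0],
  ],
)

```text
time: 25.38
position: [0.5187, -0.0528, 0.0591]
tcp_rot: [[0.118, 0.993, -0.001], [0.993, -0.118, 0.0], [-0.0, -0.001, -1.0]]
ft_force: [0.2, 0.3, -0.8]
grip_width: 0.206
grasp_force: 40.0
```

>>> step_arm(
  targets=[
    [0,0,0,0,0,0,0.024],
    [0,0,0,0,0,0,0.03],
    [0,0,0,0,0,0,0.04],
    [0,0,0,0,0,0,0.04],
  ],
)

```text
time: 25.88
position: [0.5191, -0.0529, 0.0593]
tcp_rot: [[0.118, 0.993, 0.0], [0.993, -0.118, -0.0], [-0.0, 0.0, -1.0]]
ft_force: [-0.1, 0.1, 0.1]
grip_width: 0.472
grasp_force: 0.0
```

>>> step_arm(
  targets=[
    [0,0,-0.03,0,0,0,0.045],
    [0,0,-0.03,0,0,0,0.045],
    [0,0,0,0,0,0,0.02],
    [0,0,0,0,0,0,0.0],
    [0,0,0,0,0,0,0],
    [0,0,0,0,0,0,0],
    [0,0,0,0,0,0,0],
  ],
)

```text
time: 26.75
position: [0.5187, -0.0528, 0.1188]
tcp_rot: [[0.118, 0.993, -0.001], [0.993, -0.118, 0.0], [0.0, -0.001, -1.0]]
ft_force: [0.6, 0.0, 0.2]
grip_width: 0.001
grasp_force: 0.0
```

```bash
python3 - <<'E'
from h import *
go('S',1,.1)
E
```

```text
t 26.8 pos [ 0.5187 -0.0528  0.1188] yaw 83.24 tilt [-0.001   0.0001] rz 0.0007 shift [ 0.0006 -0.0007  0.0188] F [0.6 0.  0.2] w 0.1 gf 0.0
```

>>> step_arm(
  targets=[
    [0,0,0.01,0,0,0,0],
    [0,0,0.006,0,0,0,0],
    [0,0,0.004,0,0,0,0],
    [0,0,0.003,0,0,0,0],
    [0,0,0.003,0,0,0,0],
    [0,0,0,0,0,0,0],
  ],
)

```text
time: 27.5
position: [0.519, -0.0529, 0.0934]
tcp_rot: [[0.118, 0.993, 0.0], [0.993, -0.118, -0.0], [-0.0, 0.0, -1.0]]
ft_force: [-1.4, -0.5, 3.9]
grip_width: -0.0
grasp_force: 1.3
```

>>> step_arm(
  targets=[
    [0,0,0.003,0,0,0,0],
    [0,0,0.003,0,0,0,0],
    [0,0,0.002,0,0,0,0],
    [0,0,0.002,0,0,0,0],
    [0,0,0,0,0,0,0],
  ],
)

```text
time: 28.12
position: [0.5202, -0.0531, 0.084]
tcp_rot: [[0.118, 0.993, 0.002], [0.993, -0.118, -0.001], [-0.0, 0.002, -1.0]]
ft_force: [-0.4, 0.4, 4.8]
grip_width: 0.002
grasp_force: 2.9
```

>>> step_arm(
  targets=[
    [0,0,0.001,0,0,0,0],
    [0,0,0.001,0,0,0,0],
    [0,0,0,0,0,0,0],
  ],
)

```text
time: 28.5
position: [0.5222, -0.0536, 0.0839]
tcp_rot: [[0.118, 0.993, 0.007], [0.993, -0.118, -0.002], [-0.001, 0.007, -1.0]]
ft_force: [-0.9, 0.3, 14.4]
grip_width: -0.003
grasp_force: 7.1
```

>>> step_arm(
  targets=[
    [0,0,-0.03,0,0,0,0.05],
    [0,0,-0.04,0,0,0,0.05],
    [0.05,0.01,0,0,0,0,0.05],
    [0.06,0.01,0,0,0,0,0.05],
    [0.06,0.015,0,0,0,0,0.05],
    [0.06,0.015,0,0,0,0,0.05],
    [0,0,0,0,0,0,0.05],
    [0,0,0,0,0,0,0.05],
  ],
)

```text
time: 29.5
position: [0.5954, 0.1695, 0.1506]
tcp_rot: [[0.117, 0.993, -0.001], [0.993, -0.117, -0.001], [-0.001, -0.001, -1.0]]
ft_force: [0.3, 0.4, 0.7]
grip_width: 0.581
grasp_force: 0.0
```

```bash
cat >> h.py <<'E'
def reds():
    for n in("top","scene"):
        im=imaging.snapshot(n);cv2.imwrite(n+"_last.png",im[:,:,::-1]);H=hsv(im);h,s,v=[H[...,i].astype(int) for i in range(3)]
        for b in blobs(((h<6)|(h>174))&(s>150)&(v>60),3):
            if 195<b[2][1]<260 and 170<b[2][0]<400 or n=="scene" and 265<b[2][0]<400 and 140<b[2][1]<230:
                P=cast(n,[b[2]],.04)[0][:2];print(n,b[1][4],b[2].round(1),"X,Y",np.round([P@w_,P@u_],4))
E
python3 - <<'E'
from h import *
go('P',2,.0415);reds()
E
```

```text
t 29.5 pos [0.5954 0.1695 0.1506] yaw 83.27 tilt [-0.0011 -0.0008] rz 0.0013 shift [0.0047 0.0027 0.1091] F [0.3 0.4 0.7] w 49.6 gf 0.0
top 11 [227.6 214.1] X,Y [0.1923 0.5611]
top 13 [247.2 216.6] X,Y [0.1401 0.5621]
top 5 [293.2 245.4] X,Y [0.0101 0.5049]
scene 16 [322.9 193.2] X,Y [0.0069 0.5092]
scene 23 [265.4 199.1] X,Y [0.1393 0.5633]
scene 21 [247.4 205.4] X,Y [0.1913 0.5624]
scene 23 [228.4 211.6] X,Y [0.2425 0.5631]
```

>>> step_arm(
  targets=[
    [0.005,0.003,0.03,0,0,0,0.05],
    [0,0,0.02,0,0,0,0.05],
    [0,0,0.02,0,0,0,0.05],
    [0,0,0.02,0,0,0,0.05],
    [0,0,0.012,0,0,0,0.05],
    [0,0,0.007,0,0,0,0.05],
    [0,0,0,0,0,0,0.05],
  ],
)

```text
time: 30.48
position: [0.5992, 0.1738, 0.0422]
tcp_rot: [[0.118, 0.993, -0.0], [0.993, -0.118, -0.0], [-0.0, -0.0, -1.0]]
ft_force: [-0.2, -0.5, -0.1]
grip_width: 0.583
grasp_force: 0.0
```

>>> step_arm(
  newtons=40,
  targets=[
    [0,0,0,0,0,0,0.03],
    [0,0,0,0,0,0,0.022],
    [0,0,0,0,0,0,0.01],
    [0,0,0,0,0,0,0.0],
    [0,0,0,0,0,0,0.0],
    [0,0,0,0,0,0,0.0],
  ],
)

```text
time: 31.22
position: [0.5999, 0.1744, 0.0429]
tcp_rot: [[0.118, 0.993, 0.001], [0.993, -0.118, 0.0], [0.0, 0.001, -1.0]]
ft_force: [-1.0, -0.9, 5.8]
grip_width: 0.2
grasp_force: 41.0
```

```bash
python3 -c "
from h import *
go('P',2,.0415);go('S',2,.15)"
```

```text
t 31.2 pos [0.5999 0.1744 0.0429] yaw 83.24 tilt [0.0012 0.0002] rz 0.0007 shift [-0.0007 -0.0012  0.0014] F [-1.  -0.9  5.8] w 17.1 gf 41.0
t 31.2 pos [0.5999 0.1744 0.0429] yaw 83.24 tilt [0.0012 0.0002] rz 0.0007 shift [-0.2846 -0.0544 -0.1071] F [-1.  -0.9  5.8] w 17.1 gf 41.0
```

>>> step_arm(
  targets=[
    [0,0,-0.02,0,0,0,0],
    [0,0,-0.04,0,0,0,0],
    [0,0,-0.047,0,0,0,0],
    [-0.057,-0.011,0,0,0,0,0],
    [-0.057,-0.011,0,0,0,0,0],
    [-0.057,-0.011,0,0,0,0,0],
    [-0.057,-0.011,0,0,0,0,0],
    [-0.057,-0.01,0,0,0,0,0],
  ],
)

```text
time: 32.22
position: [0.511, -0.1039, 0.1487]
tcp_rot: [[0.117, 0.993, -0.001], [0.993, -0.117, 0.0], [-0.0, -0.001, -1.0]]
ft_force: [1.0, 0.0, -0.9]
grip_width: 0.203
grasp_force: 40.8
```

>>> step_arm(
  targets=[
    [0,0,0.02,0,0,0,0],
    [0,0,0.02,0,0,0,0],
    [0,0,0,0,0,0,0],
    [0,0,0,0,0,0,0],
    [0,0,0,0,0,0,0],
  ],
)

```text
time: 32.85
position: [0.5129, -0.1024, 0.1101]
tcp_rot: [[0.117, 0.993, 0.002], [0.993, -0.117, -0.001], [-0.0, 0.002, -1.0]]
ft_force: [0.1, 0.0, -0.7]
grip_width: 0.206
grasp_force: 40.8
```

```bash
python3 -c "
from h import *
go('S',2,.098)"
```

```text
t 32.9 pos [ 0.5129 -0.1024  0.1101] yaw 83.27 tilt [ 0.0015 -0.0006] rz 0.0012 shift [ 0.0005 -0.0009  0.0121] F [ 0.1  0.  -0.7] w 17.6 gf 40.8
```

>>> step_arm(
  targets=[
    [0,0,0.008,0,0,0,0],
    [0,0,0.006,0,0,0,0],
    [0,0,0.004,0,0,0,0],
    [0,0,0.004,0,0,0,0],
    [0,0,0.004,0,0,0,0],
    [0,0,0,0,0,0,0],
  ],
)

```text
time: 33.6
position: [0.5121, -0.1024, 0.083]
tcp_rot: [[0.118, 0.993, -0.0], [0.993, -0.118, 0.0], [0.0, -0.0, -1.0]]
ft_force: [0.3, 0.4, -0.7]
grip_width: 0.204
grasp_force: 40.7
```

Free entry. Continue down.

>>> step_arm(
  targets=[
    [0,0,0.006,0,0,0,0],
    [0,0,0.006,0,0,0,0],
    [0,0,0.006,0,0,0,0],
    [0,0,0.003,0,0,0,0],
    [0,0,0.002,0,0,0,0],
    [0,0,0.001,0,0,0,0],
    [0,0,0,0,0,0,0],
  ],
)

```text
time: 34.48
position: [0.5124, -0.1025, 0.0593]
tcp_rot: [[0.118, 0.993, 0.0], [0.993, -0.118, -0.0], [-0.0, 0.0, -1.0]]
ft_force: [1.8, -1.0, -1.9]
grip_width: 0.205
grasp_force: 40.7
```

>>> step_arm(
  targets=[
    [0,0,0,0,0,0,0.024],
    [0,0,0,0,0,0,0.03],
    [0,0,0,0,0,0,0.04],
    [0,0,0,0,0,0,0.04],
  ],
)

```text
time: 34.98
position: [0.5119, -0.1024, 0.0592]
tcp_rot: [[0.118, 0.993, -0.0], [0.993, -0.118, -0.0], [-0.0, -0.0, -1.0]]
ft_force: [0.3, -0.4, 0.9]
grip_width: 0.467
grasp_force: 0.0
```

>>> step_arm(
  targets=[
    [0,0,-0.03,0,0,0,0.045],
    [0,0,-0.03,0,0,0,0.045],
    [0,0,0,0,0,0,0.02],
    [0,0,0,0,0,0,0.0],
    [0,0,0,0,0,0,0],
    [0,0,0,0,0,0,0],
    [0,0,0,0,0,0,0],
  ],
)

```text
time: 35.85
position: [0.5118, -0.1023, 0.1188]
tcp_rot: [[0.118, 0.993, -0.001], [0.993, -0.118, 0.0], [0.0, -0.001, -1.0]]
ft_force: [0.6, -0.8, 0.4]
grip_width: 0.002
grasp_force: 0.0
```

>>> step_arm(
  targets=[
    [0,0,0.01,0,0,0,0],
    [0,0,0.006,0,0,0,0],
    [0,0,0.004,0,0,0,0],
    [0,0,0.003,0,0,0,0],
    [0,0,0.003,0,0,0,0],
    [0,0,0,0,0,0,0],
  ],
)

```text
time: 36.6
position: [0.5122, -0.1025, 0.0935]
tcp_rot: [[0.118, 0.993, 0.0], [0.993, -0.118, -0.0], [-0.0, 0.0, -1.0]]
ft_force: [-1.4, 0.1, 2.9]
grip_width: 0.003
grasp_force: 1.4
```

>>> step_arm(
  targets=[
    [0,0,0.003,0,0,0,0],
    [0,0,0.003,0,0,0,0],
    [0,0,0.002,0,0,0,0],
    [0,0,0.002,0,0,0,0],
    [0,0,0.001,0,0,0,0],
    [0,0,0.001,0,0,0,0],
    [0,0,0,0,0,0,0],
  ],
)

```text
time: 37.48
position: [0.5152, -0.1033, 0.0839]
tcp_rot: [[0.118, 0.993, 0.006], [0.993, -0.118, -0.002], [-0.001, 0.007, -1.0]]
ft_force: [-0.2, 1.0, 14.7]
grip_width: 0.0
grasp_force: 7.2
```

>>> step_arm(
  targets=[
    [0,0,-0.03,0,0,0,0.05],
    [0,0,-0.04,0,0,0,0.05],
    [0.058,0.013,0,0,0,0,0.05],
    [0.058,0.013,0,0,0,0,0.05],
    [0.058,0.013,0,0,0,0,0.05],
    [0.058,0.013,0,0,0,0,0.05],
    [0,0,0,0,0,0,0.05],
    [0,0,0,0,0,0,0.05],
  ],
)

```text
time: 38.48
position: [0.5907, 0.1216, 0.1506]
tcp_rot: [[0.117, 0.993, -0.001], [0.993, -0.117, -0.001], [-0.001, -0.001, -1.0]]
ft_force: [0.0, -1.1, -0.2]
grip_width: 0.583
grasp_force: 0.0
```

```bash
python3 - <<'E'
from h import *
go('P',3,.0425);reds()
E
```

```text
t 38.5 pos [0.5907 0.1216 0.1506] yaw 83.26 tilt [-0.0011 -0.0007] rz 0.0011 shift [0.0011 0.0016 0.1081] F [ 0.  -1.1 -0.2] w 49.8 gf 0.0
top 5 [293.2 245.4] X,Y [0.0101 0.5049]
top 6 [313.  248.5] X,Y [-0.0419  0.5046]
scene 14 [338.1 188.1] X,Y [-0.0426  0.508 ]
scene 15 [322.8 193.2] X,Y [0.0068 0.5095]
scene 19 [265.4 199.6] X,Y [0.1408 0.5614]
scene 22 [247.5 205.3] X,Y [0.1909 0.5627]
```

>>> step_arm(
  targets=[
    [0.001,0.002,0.03,0,0,0,0.05],
    [0,0,0.02,0,0,0,0.05],
    [0,0,0.02,0,0,0,0.05],
    [0,0,0.02,0,0,0,0.05],
    [0,0,0.012,0,0,0,0.05],
    [0,0,0.006,0,0,0,0.05],
    [0,0,0,0,0,0,0.05],
  ],
)

```text
time: 39.45
position: [0.5932, 0.1222, 0.0433]
tcp_rot: [[0.118, 0.993, -0.0], [0.993, -0.118, -0.0], [-0.0, -0.0, -1.0]]
ft_force: [-0.6, -0.2, 0.1]
grip_width: 0.588
grasp_force: 0.0
```

>>> step_arm(
  newtons=40,
  targets=[
    [0,0,0,0,0,0,0.03],
    [0,0,0,0,0,0,0.022],
    [0,0,0,0,0,0,0.01],
    [0,0,0,0,0,0,0.0],
    [0,0,0,0,0,0,0.0],
    [0,0,0,0,0,0,0.0],
  ],
)

```text
time: 40.2
position: [0.5938, 0.1227, 0.0439]
tcp_rot: [[0.118, 0.993, 0.001], [0.993, -0.118, 0.0], [0.0, 0.001, -1.0]]
ft_force: [-0.7, 0.2, 4.7]
grip_width: 0.21
grasp_force: 40.8
```

```bash
python3 -c "
from h import *
go('P',3,.0415);go('S',3,.15)"
```

```text
t 40.2 pos [0.5938 0.1227 0.0439] yaw 83.24 tilt [0.0012 0.0001] rz 0.0007 shift [-0.0003 -0.0013  0.0024] F [-0.7  0.2  4.7] w 17.9 gf 40.8
t 40.2 pos [0.5938 0.1227 0.0439] yaw 83.24 tilt [0.0012 0.0001] rz 0.0007 shift [-0.312  -0.0544 -0.1061] F [-0.7  0.2  4.7] w 17.9 gf 40.8
```

>>> step_arm(
  targets=[
    [0,0,-0.02,0,0,0,0],
    [0,0,-0.04,0,0,0,0],
    [0,0,-0.046,0,0,0,0],
    [-0.052,-0.009,0,0,0,0,0],
    [-0.052,-0.009,0,0,0,0,0],
    [-0.052,-0.009,0,0,0,0,0],
    [-0.052,-0.009,0,0,0,0,0],
    [-0.052,-0.009,0,0,0,0,0],
  ],
)

```text
time: 41.2
position: [0.5169, -0.1317, 0.1487]
tcp_rot: [[0.118, 0.993, -0.001], [0.993, -0.118, 0.0], [0.0, -0.001, -1.0]]
ft_force: [0.7, -0.2, -0.8]
grip_width: 0.205
grasp_force: 40.5
```

>>> step_arm(
  targets=[
    [-0.052,-0.009,0,0,0,0,0],
    [0,0,0.02,0,0,0,0],
    [0,0,0.02,0,0,0,0],
    [0,0,0,0,0,0,0],
    [0,0,0,0,0,0,0],
    [0,0,0,0,0,0,0],
  ],
)

```text
time: 41.95
position: [0.5036, -0.181, 0.1102]
tcp_rot: [[0.117, 0.993, 0.001], [0.993, -0.117, -0.001], [-0.001, 0.002, -1.0]]
ft_force: [-0.8, -0.2, -0.9]
grip_width: 0.206
grasp_force: 40.4
```

```bash
python3 -c "
from h import *
go('S',3,.098)"
```

```text
t 42.0 pos [ 0.5036 -0.181   0.1102] yaw 83.26 tilt [ 0.0015 -0.0008] rz 0.0011 shift [ 0.0002 -0.0009  0.0122] F [-0.8 -0.2 -0.9] w 17.6 gf 40.4
```

>>> step_arm(
  targets=[
    [0,0,0.008,0,0,0,0],
    [0,0,0.006,0,0,0,0],
    [0,0,0.004,0,0,0,0],
    [0,0,0.004,0,0,0,0],
    [0,0,0.004,0,0,0,0],
    [0,0,0,0,0,0,0],
  ],
)

```text
time: 42.7
position: [0.5029, -0.1808, 0.083]
tcp_rot: [[0.118, 0.993, -0.0], [0.993, -0.118, 0.0], [0.0, -0.0, -1.0]]
ft_force: [-0.0, 0.3, -0.9]
grip_width: 0.205
grasp_force: 40.4
```

>>> step_arm(
  targets=[
    [0,0,0.006,0,0,0,0],
    [0,0,0.006,0,0,0,0],
    [0,0,0.006,0,0,0,0],
    [0,0,0.003,0,0,0,0],
    [0,0,0.002,0,0,0,0],
    [0,0,0.001,0,0,0,0],
    [0,0,0,0,0,0,0],
  ],
)

```text
time: 43.58
position: [0.5031, -0.181, 0.0593]
tcp_rot: [[0.118, 0.993, 0.0], [0.993, -0.118, -0.0], [-0.0, 0.0, -1.0]]
ft_force: [2.2, -0.5, -2.5]
grip_width: 0.204
grasp_force: 40.3
```

>>> step_arm(
  targets=[
    [0,0,0,0,0,0,0.024],
    [0,0,0,0,0,0,0.03],
    [0,0,0,0,0,0,0.04],
    [0,0,0,0,0,0,0.04],
  ],
)

```text
time: 44.08
position: [0.5026, -0.1808, 0.0592]
tcp_rot: [[0.118, 0.993, -0.0], [0.993, -0.118, -0.0], [-0.0, -0.0, -1.0]]
ft_force: [-0.1, 0.2, 0.3]
grip_width: 0.467
grasp_force: 0.0
```

>>> step_arm(
  targets=[
    [0,0,-0.03,0,0,0,0.045],
    [0,0,-0.03,0,0,0,0.045],
    [0,0,0,0,0,0,0.02],
    [0,0,0,0,0,0,0.0],
    [0,0,0,0,0,0,0],
    [0,0,0,0,0,0,0],
    [0,0,0,0,0,0,0],
  ],
)

```text
time: 44.95
position: [0.5025, -0.1807, 0.1188]
tcp_rot: [[0.118, 0.993, -0.001], [0.993, -0.118, 0.0], [0.0, -0.001, -1.0]]
ft_force: [-1.1, 0.7, 0.0]
grip_width: 0.001
grasp_force: 0.0
```

>>> step_arm(
  targets=[
    [0,0,0.01,0,0,0,0],
    [0,0,0.006,0,0,0,0],
    [0,0,0.004,0,0,0,0],
    [0,0,0.003,0,0,0,0],
    [0,0,0.003,0,0,0,0],
    [0,0,0,0,0,0,0],
  ],
)

```text
time: 45.7
position: [0.503, -0.181, 0.0936]
tcp_rot: [[0.118, 0.993, 0.0], [0.993, -0.118, -0.0], [-0.0, 0.0, -1.0]]
ft_force: [-1.1, 0.1, 2.6]
grip_width: -0.001
grasp_force: 1.4
```

>>> step_arm(
  targets=[
    [0,0,0.003,0,0,0,0],
    [0,0,0.003,0,0,0,0],
    [0,0,0.002,0,0,0,0],
    [0,0,0.002,0,0,0,0],
    [0,0,0.001,0,0,0,0],
    [0,0,0.001,0,0,0,0],
    [0,0,0,0,0,0,0],
  ],
)

```text
time: 46.58
position: [0.5057, -0.1821, 0.0839]
tcp_rot: [[0.118, 0.993, 0.006], [0.993, -0.118, -0.003], [-0.002, 0.006, -1.0]]
ft_force: [-1.0, 1.1, 14.3]
grip_width: -0.004
grasp_force: 7.0
```

>>> step_arm(
  targets=[
    [0,0,-0.03,0,0,0,0.05],
    [0,0,-0.04,0,0,0,0.05],
    [0.052,0.011,0,0,0,0,0.05],
    [0.052,0.011,0,0,0,0,0.05],
    [0.052,0.011,0,0,0,0,0.05],
    [0.052,0.011,0,0,0,0,0.05],
    [0.052,0.01,0,0,0,0,0.05],
    [0,0,0,0,0,0,0.05],
  ],
)

```text
time: 47.58
position: [0.5878, 0.0745, 0.1506]
tcp_rot: [[0.112, 0.994, 0.0], [0.994, -0.112, 0.001], [0.001, 0.0, -1.0]]
ft_force: [-1.1, -0.6, -0.2]
grip_width: 0.588
grasp_force: 0.0
```

>>> step_arm(
  targets=[
    [0,0,0,0,0,0,0.05],
    [0,0,0,0,0,0,0.05],
  ],
)

```text
time: 47.82
position: [0.5867, 0.0697, 0.1511]
tcp_rot: [[0.119, 0.993, -0.001], [0.993, -0.119, -0.0], [-0.0, -0.001, -1.0]]
ft_force: [-0.1, -0.3, -0.7]
grip_width: 0.583
grasp_force: 0.0
```

```bash
python3 - <<'E'
from h import *
go('P',4,.0415);reds()
E
```

```text
t 47.8 pos [0.5867 0.0697 0.1511] yaw 83.14 tilt [-0.0006 -0.0004] rz -0.001 shift [ 0.0014 -0.0005  0.1096] F [-0.1 -0.3 -0.7] w 49.8 gf 0.0
top 5 [293.2 245.4] X,Y [0.0101 0.5049]
top 6 [313.  248.5] X,Y [-0.0419  0.5046]
top 4 [343.5 253. ] X,Y [-0.1218  0.5049]
scene 10 [360.5 180. ] X,Y [-0.1222  0.5086]
scene 14 [338.1 188.1] X,Y [-0.0426  0.508 ]
scene 15 [322.8 193.2] X,Y [0.0068 0.5095]
scene 20 [265.5 199.5] X,Y [0.1404 0.5616]
```

>>> step_arm(
  targets=[
    [0.001,0.001,0.03,0,0,0,0.05],
    [0,0,0.02,0,0,0,0.05],
    [0,0,0.02,0,0,0,0.05],
    [0,0,0.02,0,0,0,0.05],
    [0,0,0.012,0,0,0,0.05],
    [0,0,0.007,0,0,0,0.05],
    [0,0,0,0,0,0,0.05],
  ],
)

```text
time: 48.8
position: [0.5881, 0.0716, 0.0422]
tcp_rot: [[0.118, 0.993, -0.0], [0.993, -0.118, -0.0], [-0.0, -0.0, -1.0]]
ft_force: [0.7, -0.2, 0.5]
grip_width: 0.584
grasp_force: 0.0
```

>>> step_arm(
  newtons=40,
  targets=[
    [0,0,0,0,0,0,0.03],
    [0,0,0,0,0,0,0.022],
    [0,0,0,0,0,0,0.01],
    [0,0,0,0,0,0,0.0],
    [0,0,0,0,0,0,0.0],
    [0,0,0,0,0,0,0.0],
  ],
)

```text
time: 49.55
position: [0.5886, 0.0719, 0.0427]
tcp_rot: [[0.118, 0.993, 0.001], [0.993, -0.118, -0.0], [0.0, 0.001, -1.0]]
ft_force: [-0.6, 0.8, 4.4]
grip_width: 0.202
grasp_force: 40.3
```

```bash
python3 -c "
from h import *
go('P',4,.0415);go('S',4,.15)"
```

```text
t 49.5 pos [0.5886 0.0719 0.0427] yaw 83.24 tilt [ 0.0008 -0.    ] rz 0.0007 shift [-0.0009 -0.0021  0.0012] F [-0.6  0.8  4.4] w 17.3 gf 40.3
t 49.5 pos [0.5886 0.0719 0.0427] yaw 83.24 tilt [ 0.0008 -0.    ] rz 0.0007 shift [-0.3119 -0.0552 -0.1073] F [-0.6  0.8  4.4] w 17.3 gf 40.3
```

>>> step_arm(
  targets=[
    [0,0,-0.02,0,0,0,0],
    [0,0,-0.04,0,0,0,0],
    [0,0,-0.047,0,0,0,0],
    [-0.052,-0.009,0,0,0,0,0],
    [-0.052,-0.009,0,0,0,0,0],
    [-0.052,-0.009,0,0,0,0,0],
    [-0.052,-0.009,0,0,0,0,0],
    [-0.052,-0.009,0,0,0,0,0],
  ],
)

```text
time: 50.55
position: [0.5122, -0.1826, 0.1489]
tcp_rot: [[0.118, 0.993, -0.0], [0.993, -0.118, -0.0], [-0.0, -0.0, -1.0]]
ft_force: [0.7, -0.2, -0.1]
grip_width: 0.2
grasp_force: 39.9
```

>>> step_arm(
  targets=[
    [-0.052,-0.0095,0,0,0,0,0],
    [0,0,0.02,0,0,0,0],
    [0,0,0.02,0,0,0,0],
    [0,0,0,0,0,0,0],
    [0,0,0,0,0,0,0],
    [0,0,0,0,0,0,0],
  ],
)

```text
time: 51.3
position: [0.4981, -0.2318, 0.1102]
tcp_rot: [[0.117, 0.993, 0.001], [0.993, -0.117, -0.001], [-0.001, 0.002, -1.0]]
ft_force: [0.2, -0.3, -1.6]
grip_width: 0.204
grasp_force: 39.9
```

```bash
python3 -c "
from h import *
go('S',4,.098)"
```

```text
t 51.3 pos [ 0.4981 -0.2318  0.1102] yaw 83.27 tilt [ 0.0015 -0.001 ] rz 0.0011 shift [ 0.0003 -0.0014  0.0122] F [ 0.2 -0.3 -1.6] w 17.4 gf 39.9
```

>>> step_arm(
  targets=[
    [0,0,0.008,0,0,0,0],
    [0,0,0.006,0,0,0,0],
    [0,0,0.004,0,0,0,0],
    [0,0,0.004,0,0,0,0],
    [0,0,0.004,0,0,0,0],
    [0,0,0,0,0,0,0],
  ],
)

```text
time: 52.05
position: [0.4971, -0.2314, 0.0829]
tcp_rot: [[0.118, 0.993, -0.001], [0.993, -0.118, 0.0], [0.0, -0.001, -1.0]]
ft_force: [0.8, 1.0, -0.4]
grip_width: 0.206
grasp_force: 39.9
```

>>> step_arm(
  targets=[
    [0,0,0.006,0,0,0,0],
    [0,0,0.006,0,0,0,0],
    [0,0,0.006,0,0,0,0],
    [0,0,0.003,0,0,0,0],
    [0,0,0.002,0,0,0,0],
    [0,0,0.001,0,0,0,0],
    [0,0,0,0,0,0,0],
  ],
)

```text
time: 52.92
position: [0.4974, -0.2316, 0.0593]
tcp_rot: [[0.118, 0.993, 0.0], [0.993, -0.118, -0.0], [-0.0, 0.0, -1.0]]
ft_force: [-0.2, 1.0, -0.6]
grip_width: 0.205
grasp_force: 39.9
```

>>> step_arm(
  targets=[
    [0,0,0,0,0,0,0.024],
    [0,0,0,0,0,0,0.03],
    [0,0,0,0,0,0,0.04],
    [0,0,0,0,0,0,0.04],
  ],
)

```text
time: 53.42
position: [0.4973, -0.2316, 0.0593]
tcp_rot: [[0.118, 0.993, -0.0], [0.993, -0.118, -0.0], [-0.0, -0.0, -1.0]]
ft_force: [-0.6, 0.7, 0.5]
grip_width: 0.472
grasp_force: 0.0
```

>>> step_arm(
  targets=[
    [0,0,-0.03,0,0,0,0.045],
    [0,0,-0.03,0,0,0,0.045],
    [0,0,0,0,0,0,0.02],
    [0,0,0,0,0,0,0.0],
    [0,0,0,0,0,0,0],
    [0,0,0,0,0,0,0],
    [0,0,0,0,0,0,0],
  ],
)

```text
time: 54.3
position: [0.4971, -0.2314, 0.1188]
tcp_rot: [[0.118, 0.993, -0.001], [0.993, -0.118, 0.0], [0.0, -0.001, -1.0]]
ft_force: [0.4, -0.2, 0.1]
grip_width: 0.001
grasp_force: 0.0
```

>>> step_arm(
  targets=[
    [0,0,0.01,0,0,0,0],
    [0,0,0.006,0,0,0,0],
    [0,0,0.004,0,0,0,0],
    [0,0,0.003,0,0,0,0],
    [0,0,0.003,0,0,0,0],
    [0,0,0,0,0,0,0],
  ],
)

```text
time: 55.05
position: [0.4973, -0.2317, 0.0935]
tcp_rot: [[0.118, 0.993, 0.0], [0.993, -0.118, -0.001], [-0.001, 0.0, -1.0]]
ft_force: [-0.2, -0.3, 3.0]
grip_width: -0.002
grasp_force: 1.4
```

>>> step_arm(
  targets=[
    [0,0,0.003,0,0,0,0],
    [0,0,0.003,0,0,0,0],
    [0,0,0.002,0,0,0,0],
    [0,0,0.002,0,0,0,0],
    [0,0,0.001,0,0,0,0],
    [0,0,0.001,0,0,0,0],
    [0,0,0,0,0,0,0],
  ],
)

```text
time: 55.92
position: [0.4995, -0.232, 0.0839]
tcp_rot: [[0.117, 0.993, 0.005], [0.993, -0.117, -0.001], [-0.001, 0.005, -1.0]]
ft_force: [-1.7, 2.9, 15.7]
grip_width: -0.0
grasp_force: 7.8
```

Retreat and look at the end state.

>>> step_arm(
  targets=[
    [0,0,-0.04,0,0,0,0],
    [0,0,-0.05,0,0,0,0],
    [-0.05,0,-0.03,0,0,0,0],
    [-0.06,-0.01,0,0,0,0,0],
    [-0.06,-0.01,0,0,0,0,0],
    [-0.06,-0.02,0,0,0,0,0],
    [0,0,0,0,0,0,0],
    [0,0,0,0,0,0,0],
  ],
)

```text
time: 56.92
position: [0.4308, -0.4542, 0.2006]
tcp_rot: [[0.118, 0.993, -0.0], [0.993, -0.118, 0.001], [0.001, -0.0, -1.0]]
ft_force: [0.5, 0.7, 0.6]
grip_width: 0.001
grasp_force: 0.0
```

```bash
python3 - <<'E'
from h import *
reds()
a=cv2.imread("top_last.png");b=cv2.imread("scene_last.png")
r=lambda i,x0,y0,x1,y1,w,h:cv2.resize(i[y0:y1,x0:x1],(w,h),interpolation=cv2.INTER_CUBIC)
o=np.vstack([np.hstack([r(a,270,175,390,265,400,300),r(b,275,115,395,205,400,300)]),np.hstack([r(a,90,130,330,310,400,300),r(b,100,150,340,330,400,300)])])
cv2.imwrite("pics/end.png",cv2.convertScaleAbs(o,alpha=1.8))
E
```

```text
top 5 [293.2 245.4] X,Y [0.0101 0.5049]
top 6 [313.  248.5] X,Y [-0.0419  0.5046]
top 4 [343.5 253. ] X,Y [-0.1218  0.5049]
top 5 [363. 256.] X,Y [-0.1728  0.5047]
scene 12 [374.2 175.2] X,Y [-0.1727  0.5079]
scene 10 [360.5 180. ] X,Y [-0.1222  0.5086]
scene 14 [338.1 188.1] X,Y [-0.0426  0.508 ]
scene 15 [322.8 193.4] X,Y [0.0075 0.5088]
```

View pics/end.png

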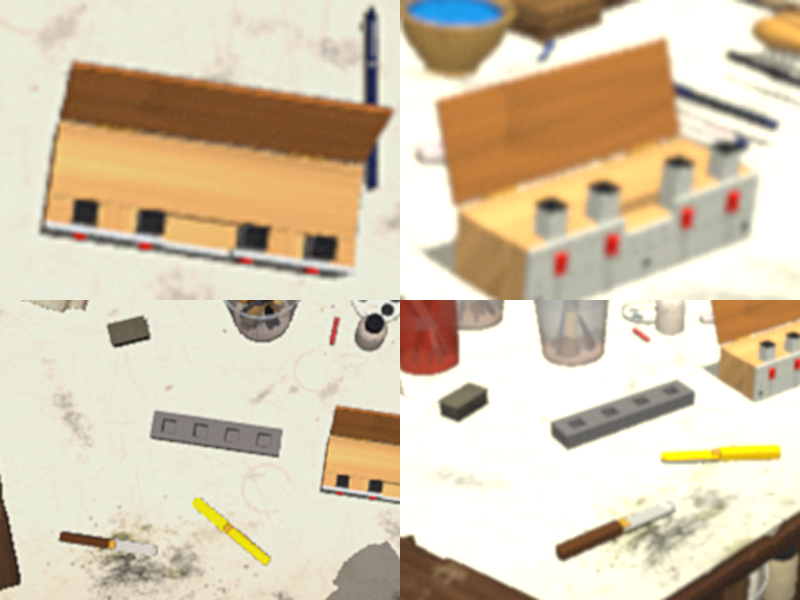

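All four pegs sit at equal height with their buttons out in the windows. The cover is open, the knife lies flat and clear (it was knocked slightly), and the bystanders look untouched. Handing in.

```bash
python3 -c "
from workcell import manip
print(manip.hand_in())"
```

```text
the job is handed in; nothing more can be done
None
```

I handed the job in with the cover levered open past upright, the knife lying flat clear of the stand and rack, and all four pegs fully home with their buttons out through the windows; the hand-in gave no verdict, so this rests on the last camera pictures and the force readings.

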